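# Dispense the loaded wooden balls into the tray and put the tray on the board

## Task

Take the wooden tray from the brown board at the right and slide it fully home into the bay under the ball dispenser, then turn the wheel so that each loaded pocket in turn sits over the drop hole, and press the black lever each time to tip that ball out through the hole into the tray, until the wheel is empty. Then draw the tray out and stand it, with all the balls in it, flat in the middle of the brown board again. Do not touch the balls with the gripper, and leave the other things on the desk where they are.

Things in the scene. Friction and masses are not known exactly. Their poses are not given: they have to be found in the camera images.
- dispenser: Fixed ball dispenser of plywood and aluminium. Origin on the wheel's axis at desk level. Own -x points out of the bay's mouth, z up. Deck top 141 mm up, drop hole in it; bay below: 95 mm between walls, floor 28 mm and ceiling 135 mm above the desk, back stop at x = +4 mm, walls end at x = -78 mm. Runway (same floor) goes on to x = -170 mm between 12 mm high lips that flare to 112 mm apart.
- wheel_hub (a point): Point on the axis of the grey wheel on the dispenser at its top, 168 mm above the desk; wheel radius 71 mm. Its x and y axes turn with the wheel. Four spokes, on its diagonals, divide the wheel into four pockets open above and below, their centres 41 mm from the axis in its +x, +y, -x and -y directions, some loaded with a ball. It turns freely both ways (some friction) and stays where left.
- crank_knob (a point): Middle of the grip of the upright dark wooden knob on the wheel, 18 mm diameter, 55 mm tall (top 226 mm, foot 171 mm above the desk; this point 211 mm), 58 mm from the axis on the spoke between the wheel's +x and +y directions. It spins freely on its pin, so that it can be led round without turning the hand.
- drop_hole (a point): Centre of the drop hole at the deck's top, 41 mm from the wheel axis toward the bay's mouth; 56 mm square. A flap closes it and carries the ball; when the lever tips the flap the ball drops into a tray standing home below. A pocket within 0.06 rad of the hole centre lets its ball through.
- lever (a joint): Angle (rad) of the black press lever: 0 up (flap shut), 0.56 fully down (flap tipped). Sprung: returns by itself. The ball drops when it is almost fully down (0.5 or more); hold it down about a second.
- lever_pad (a point): Centre of the top face of the lever's black pad, 34 x 44 mm, 135 mm from the wheel axis in the dispenser's +x direction, 137 mm above the desk. Pressed straight down 24 mm (about 6 N) it is fully down.
- tray_centre (a point): Centre of the plywood tray's box (loose, 0.25 kg): outside 116 mm long (x) x 90 mm wide (y) x 66 mm high, walls and floor 4 mm; its underside is 33 mm below this point. Its grip plate is on its -x end. Home in the bay this point lies 54 mm from the wheel axis toward the mouth with the tray's axes along the dispenser's, grip plate outward.
- tray_grip (a point): Middle of the place to grip on the tray's upright plate: 10 mm thick (along the tray's x), 40 mm wide, top 14 mm above this point, this point 52 mm above the tray's underside and 113 mm from its centre along its -x. A 16 mm wide neck (its top 27 mm below this point) joins it to the box; 50 mm clear between plate and box.
- board_top (a point): Centre of the top face of the fixed brown board, 150 x 140 mm (x, y), 8 mm thick, on the desk at the right.
- orange_bin: Fixed orange bin, 138 x 178 mm, 126 mm high; an obstacle. Origin at the centre of its underside. A 0.59 m tall drawer chest also stands on the right, 0.52 m and more ahead of the robot and beyond 0.33 m to its right: swing clear of it.
- ball_a_center (a point): Centre of a plain turned wooden ball, 43 mm diameter, 40 g, lying in one pocket of the wheel at the start (or absent); in the wheel this point is 162 mm above the desk, dropped into the tray below 115 mm.
- ball_b_center (a point): Centre of a plain turned wooden ball, 43 mm diameter, 40 g, lying in one pocket of the wheel at the start (or absent); in the wheel this point is 162 mm above the desk, dropped into the tray below 115 mm.
- ball_c_center (a point): Centre of a plain turned wooden ball, 43 mm diameter, 40 g, lying in one pocket of the wheel at the start (or absent); in the wheel this point is 162 mm above the desk, dropped into the tray below 115 mm.
- ball_d_center (a point): Centre of a plain turned wooden ball, 43 mm diameter, 40 g, lying in one pocket of the wheel at the start (or absent); in the wheel this point is 162 mm above the desk, dropped into the tray below 115 mm.
- masking_roll: loose roll of yellow masking tape, 76 mm across, 18 mm high, a bystander
- sanding_block: loose wooden sanding block, 46 x 80 x 28 mm, a bystander
- oil_bottle: loose amber bottle, 102 mm high, a bystander

How it is judged:
By the outcome, as a careful person would: the job done as asked, in the order asked, and still so for the second after the job is handed in, with the robot touching nothing.
Of ball_a, ball_b, ball_c, ball_d only 2 to 4 are there at a start; the rules pass over those that are not, and their reading is None.
At some moment in a run one of tray may be knocked a few centimetres aside while the robot is not near it.
It also fails if it takes over 210 s, if anything falls off the work surface, if the arm or the gripper's body presses on something with over 40 N, if the wrist force passes 120 N, or if a joint passes its speed limit or range.

## Robot

A 6-joint arm with a two-finger parallel gripper is mounted at the origin on a cart in front of the work surface, level with it; the furniture and walls round the work are solid. World frame = base frame: x ahead of the robot, y to its left, z up, the work surface at z = 0. Lengths are in m, angles in degrees, forces in N, time in s.
With the tool pointing down it reaches from about 0.35 to 0.875 m from the base axis. Payload 4.2 kg.
Tool frame: the origin (TCP) lies midway between the tips of the shut fingers; the grasp point (between the pads) lies 19 mm behind it; z points along the fingers, y is the line along which they close (so a half turn about z gives the same grasp; the last joint's range is limited). The gripper opens to 87 mm and grips with 3 to 60 N. Pads are 19 mm wide; open, the fingers measure 117 mm over their backs; the gripper's body (75 mm by 190 mm) begins 51 mm behind the grasp point.
Start: joints at [-58.751, 22.042, 0.453, 0, -68.411, -14.817], TCP at [0.177, -0.599, 0.223] pointing down, gripper open.
Joint ranges: [-179.83, 179.83], [-69.29, 118.12], [-61.27, 80.66], [-181.25, 117.63], [-171.15, -9.14], [-177.46, 177.46]. Speed limits (degrees/s): [159.86, 159.86, 180, 180, 180, 180].

## Interface

Orientations are given as a 3x3 rotation matrix whose columns are the frame's x, y, z axes.
In Python, from station import sense, capture, camera_params, finish_job gives the robot as it stands.
- The arm moves only by the tool drive_tool, never from a script. Its argument "rows" is a list of rows, each an object of numbers: "tx", "ty", "tz": the shift along the tool's x, y, z in cm; "ax", "ay", "az": the turn, a rotation vector about the tool's x, y, z in rad; "claw": the finger opening in cm, from 0 to 8.7. In form: [{"tx": .., "ty": .., "tz": .., "ax": .., "ay": .., "az": .., "claw": ..}, ...]. A call has 1 to 10 rows; each row shifts and turns the commanded pose from where the row before left it, along the tool's axes as they then stand; what a row does not reach is not made up. A row lasts 1/12 s, in which the tool goes at most 41.7 mm and 7.16 degrees, less where a joint would pass 70% of its speed; a pose out of reach is approached as far as the arm can. A call with a gripper value outside its range is refused whole. The fingers move at their own pace and stop on an object; the grip force is fixed at half the most. Time passes only in rows, so rows that do not move let the fingers close. It gives the time, the measured TCP pose, the force, the opening and the grip force at its end, in the units of the state.
- sense(): the state, without advancing time (a new reading comes with each control period).
- capture(name): name is "scene" or "side" or "wrist"; returns (picture, depth): 480x640x3 uint8, red, green, blue; 480x640 float32, m along the optical axis (not along the pixel's ray), 0 where there is no reading.
- camera_params(name): a dict with "intrinsics" (3x3 intrinsics, pixels), "R" (3x3) and "t" (3): a world point X has camera coordinates R X + t; the wrist camera has in their place "tool_from_camera" (4x4, takes a point from camera to tool coordinates, whose origin is the TCP and whose axes are the flange's). Camera axes: x right, y down, z forward; pixel columns grow to the right and rows downward; lengths in m; the calibration is good to about 2 mm. The wrist camera is an equidistant fisheye: a pixel r from the principal point sees the ray r / f radians off the axis. A picture is of the moment at which its call begins: read the wrist's pose just before it. camera_params takes no time and is no camera call.
- finish_job(): hands the job in; it is judged then, once.
The state is a dict: "time_s": time; "joints": joint angles; "joint_velocities": joint speeds; "effort": joint torques, N m; "tcp_pos": TCP position; "ee_rot": TCP orientation; "wrist_force": force on the tool from outside, world axes, zero at the start; "moment": the same for the moment, N m; "gripper_width": opening from 0.0 (shut) to 1.0 (fully open); "gripper_force": force on a finger pad.
Only numpy, scipy, OpenCV 4.12 (cv2) and the standard library are available. Lean on these libraries where they do the work, as an engineer would, in place of code of your own. Each camera call takes 0.05 s, during which the arm holds its last target. There are 200 camera calls.

## Working session

There is one attempt and no reset: what is moved stays moved. The work goes in short steps, Python scripts to look and compute and a tool call to move; the robot and the scene stay as the last step left them, time stands still between calls to the robot, and variables do not carry over. Pictures are saved under pics/ and viewed, at most 16 in all, crops included, and the job is handed in when it is done.

Besides the shell and the picture viewer there is one more tool, called after "Request:" by a JSON object that holds its "op" and its "data", one argument or row to a line. drive_tool: Moves the arm, as the interface text tells. Its arguments: {"type":"object","properties":{"rows":{"type":"array"}},"required":["rows"]}

```bash
mkdir -p pics; ls
python3 - <<'E'
from station import *
import cv2,numpy as np
s=sense();print(s['time_s'],s['tcp_pos'],np.round(s['ee_rot'],3).tolist())
for n in("scene","side"):
    p,d=capture(n);np.savez(f'{n}0.npz',p=p,d=d);cv2.imwrite(f'pics/{n}0.png',p[...,::-1])
    c=camera_params(n);print(n,{k:np.round(v,4).tolist() for k,v in c.items()})
c=camera_params("wrist");print(c)
E
```

```text
pics
0.0 [ 0.17662242 -0.59889639  0.2214644 ] [[-0.959, -0.283, -0.001], [-0.283, 0.959, 0.002], [0.0, 0.002, -1.0]]
scene {'intrinsics': [[460.1764, 0.0, 320.8541], [0.0, 460.1764, 241.5331], [0.0, 0.0, 1.0]], 'R': [[0.5327, -0.8463, -0.0002], [-0.431, -0.2711, -0.8607], [0.7283, 0.4586, -0.5091]], 't': [-0.276, 0.3769, 1.1037]}
side {'intrinsics': [[454.8247, 0.0, 313.435], [0.0, 454.8247, 239.4262], [0.0, 0.0, 1.0]], 'R': [[-0.9965, -0.0815, 0.0194], [-0.0509, 0.4057, -0.9126], [0.0665, -0.9104, -0.4084]], 't': [0.5807, 0.154, 1.3422]}
{'intrinsics': array([[371.64829954,   0.        , 315.01357713],
       [  0.        , 371.64829954, 232.6986572 ],
       [  0.        ,   0.        ,   1.        ]]), 'tool_from_camera': array([[ 9.34558678e-04, -9.55792696e-01, -2.94039875e-01,
         8.07744618e-02],
       [ 9.99999511e-01,  9.88175327e-04, -3.37795650e-05,
         2.94350198e-04],
       [ 3.22849211e-04, -2.94039700e-01,  9.55793153e-01,
        -1.63398367e-01],
       [ 0.00000000e+00,  0.00000000e+00,  0.00000000e+00,
         1.00000000e+00]])}
```

View pics/scene0.png

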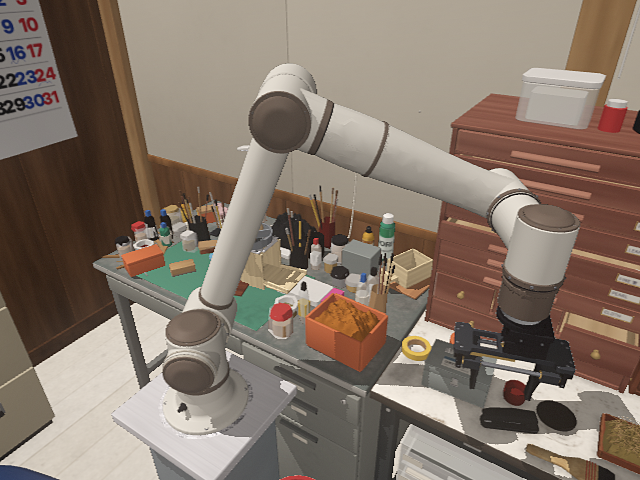

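View pics/side0.png

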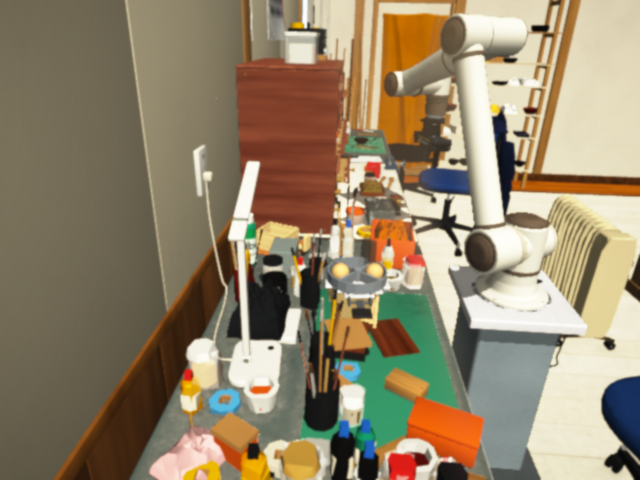

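The tray is at scene (412,268) on its board. The grey wheel is at side (357,272) with at least two balls showing, and the arm covers part of the dispenser in the scene view. I'll enlarge both.

```bash
cat > h.py <<'E'
from station import *
import cv2,numpy as np
def world(n,d,uv):
    c=camera_params(n);K=c['intrinsics'];out=[]
    for u,v in uv:
        z=d[int(v),int(u)];X=z*np.linalg.inv(K)@[u,v,1];out.append(c['R'].T@(X-c['t']))
    return np.array(out)
def cloud(n,d):
    c=camera_params(n);v,u=np.mgrid[:480,:640]
    X=np.stack([u,v,np.ones_like(u)],-1)@np.linalg.inv(c['intrinsics']).T*d[...,None]
    return (X-c['t'])@c['R']
def onplane(n,u,v,z):
    c=camera_params(n);r=c['R'].T@np.linalg.inv(c['intrinsics'])@[u,v,1];o=-c['R'].T@c['t']
    return o+r*(z-o[2])/r[2]
def wristplane(s,u,v,z):
    c=camera_params('wrist');K=c['intrinsics'];x=(u-K[0,2])/K[0,0];y=(v-K[1,2])/K[0,0];r=np.hypot(x,y)
    d=np.array([x/r*np.sin(r),y/r*np.sin(r),np.cos(r)]) if r>0 else np.array([0,0,1.])
    T=c['tool_from_camera'];R=np.array(s['ee_rot']);o=R@T[:3,3]+s['tcp_pos'];d=R@T[:3,:3]@d
    return o+d*(z-o[2])/d[2]
E
python3 - <<'E'
from h import *
a=np.load('scene0.npz');b=np.load('side0.npz')
i1=cv2.resize(a['p'][190:340,220:450],None,fx=3.4,fy=3.4,interpolation=2)
i2=cv2.resize(b['p'][200:380,240:440],None,fx=3.2,fy=3.2,interpolation=2)
cv2.imwrite('pics/c1.png',i1[...,::-1]);cv2.imwrite('pics/c2.png',i2[...,::-1])
print(world('scene',a['d'],[(412,268),(395,292),(425,292),(265,240),(265,280)]).round(3))
print(world('side',b['d'],[(275,235),(357,272),(340,269),(375,269),(395,340)]).round(3))
E
```

```text
[[ 0.68  -0.238  0.075]
 [ 0.633 -0.208 -0.001]
 [ 0.679 -0.29   0.003]
 [ 0.454  0.164  0.165]
 [ 0.418  0.146  0.041]]
[[ 0.725 -0.163  0.072]
 [ 0.462  0.246  0.168]
 [ 0.503  0.255  0.178]
 [ 0.42   0.245  0.178]
 [ 0.362  0.29   0.011]]
```

View pics/c1.png

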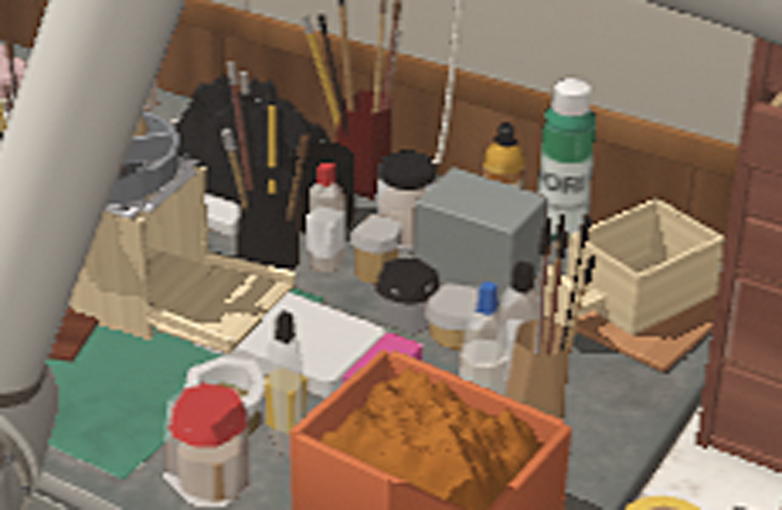

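View pics/c2.png

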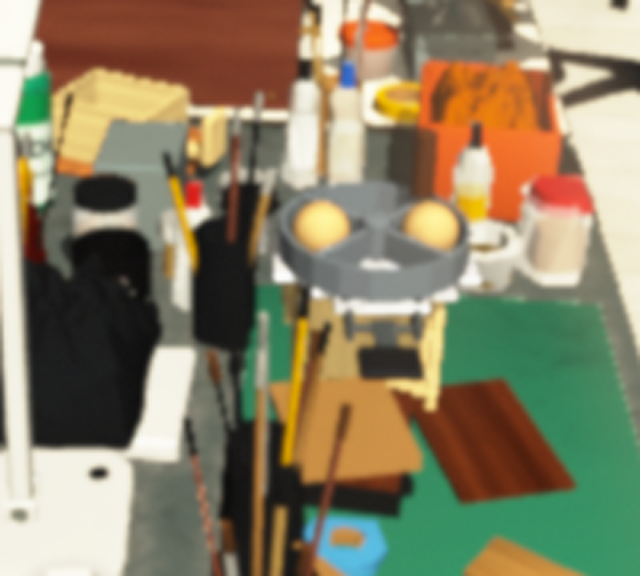

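The dispenser's mouth faces -y, with the lever on its +y side. Balls sit in the ±x pockets, and I can't see the other pockets or the knob yet. I'll swing over to look at the tray from above.

Request:
{"op": "drive_tool", "data": {
  "rows": [
    {"tz": -3},
    {"tz": -3,"tx": -2.5,"ty": 1.5},
    {"tz": -2,"tx": -3.5,"ty": 2},
    {"tz": -2,"tx": -3.5,"ty": 2},
    {"tz": -2,"tx": -3.5,"ty": 2},
    {"tz": -1,"tx": -3.5,"ty": 2},
    {"tx": -3.5,"ty": 2},
    {"tx": -3.5,"ty": 2},
    {"tx": -3.5,"ty": 2},
    {"tx": -3.5,"ty": 2}
  ]
}}

```text
invalid input at $.rows[0]: expected keys tx, ty, tz, ax, ay, az, claw
```

Request:
{"op": "drive_tool", "data": {
  "rows": [
    {"tx": -3.5,"ty": 2},
    {"tx": -3.5,"ty": 2},
    {"tx": -3.5,"ty": 2},
    {"tx": -3.5,"ty": 2},
    {"tx": -2.5,"ty": 2},
    {"tx": -1,"ty": 2},
    {},
    {}
  ]
}}

```text
invalid input at $.rows[0]: expected keys tx, ty, tz, ax, ay, az, claw
```

Run:
```python
from h import *
s=sense();print(s['time_s'],s['tcp_pos'],np.round(s['ee_rot'],3).tolist())
for n in("wrist","scene","side"):
    p,d=capture(n);np.savez(f'{n}1.npz',p=p,d=d,t=s['tcp_pos'],R=s['ee_rot']);cv2.imwrite(f'pics/{n}1.png',p[...,::-1])
```

```text
0.1 [ 0.17667371 -0.59896791  0.22158944] [[-0.959, -0.283, -0.001], [-0.283, 0.959, 0.002], [0.0, 0.002, -1.0]]
```

View pics/wrist1.png

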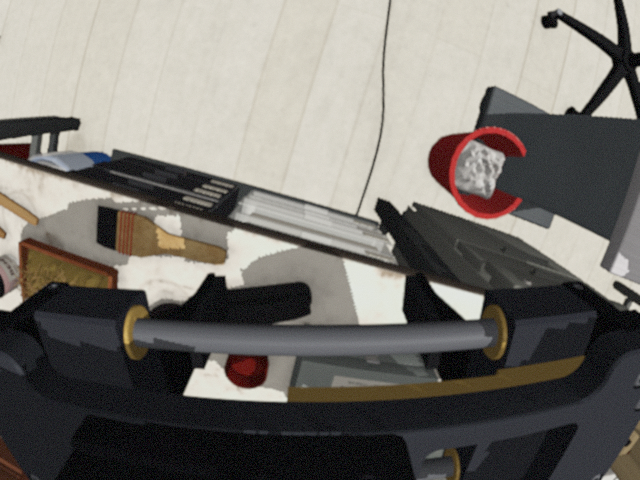

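Request:
{"op": "drive_tool", "data": {
  "rows": [
    {"tx": -1.6,"ty": 1.1,"tz": -2,"ax": 0,"ay": 0,"az": 0,"claw": 8.7},
    {"tx": -3.2,"ty": 2.2,"tz": -2,"ax": 0,"ay": 0,"az": 0,"claw": 8.7},
    {"tx": -3.2,"ty": 2.2,"tz": -2,"ax": 0,"ay": 0,"az": 0,"claw": 8.7},
    {"tx": -3.2,"ty": 2.2,"tz": -2,"ax": 0,"ay": 0,"az": 0,"claw": 8.7},
    {"tx": -3.2,"ty": 2.2,"tz": -2,"ax": 0,"ay": 0,"az": 0,"claw": 8.7},
    {"tx": -3.2,"ty": 2.2,"tz": -1,"ax": 0,"ay": 0,"az": 0,"claw": 8.7},
    {"tx": -3.2,"ty": 2.2,"tz": 0,"ax": 0,"ay": 0,"az": 0,"claw": 8.7},
    {"tx": -3.2,"ty": 2.2,"tz": 0,"ax": 0,"ay": 0,"az": 0,"claw": 8.7},
    {"tx": -3.2,"ty": 2.2,"tz": 0,"ax": 0,"ay": 0,"az": 0,"claw": 8.7},
    {"tx": -3.2,"ty": 2.2,"tz": 0,"ax": 0,"ay": 0,"az": 0,"claw": 8.7}
  ]
}}

```text
time_s: 1.08
tcp_pos: [0.4055, -0.3168, 0.3292]
ee_rot: [[-0.959, -0.283, 0.001], [-0.283, 0.959, -0.0], [-0.001, -0.0, -1.0]]
wrist_force: [1.2, -2.0, 0.2]
gripper_width: 0.999
gripper_force: 0.0
```

Request:
{"op": "drive_tool", "data": {
  "rows": [
    {"tx": -3.2,"ty": 2.2,"tz": 0,"ax": 0,"ay": 0,"az": 0,"claw": 8.7},
    {"tx": -3.2,"ty": 2.2,"tz": 0,"ax": 0,"ay": 0,"az": 0,"claw": 8.7},
    {"tx": -3.2,"ty": 2.2,"tz": 0,"ax": 0,"ay": 0,"az": 0,"claw": 8.7},
    {"tx": -3.2,"ty": 2.2,"tz": 0,"ax": 0,"ay": 0,"az": 0,"claw": 8.7},
    {"tx": -3.0,"ty": 2.0,"tz": 0,"ax": 0,"ay": 0,"az": 0,"claw": 8.7},
    {"tx": 0,"ty": 0,"tz": 0,"ax": 0,"ay": 0,"az": -0.12,"claw": 8.7},
    {"tx": 0,"ty": 0,"tz": 0,"ax": 0,"ay": 0,"az": -0.12,"claw": 8.7},
    {"tx": 0,"ty": 0,"tz": 0,"ax": 0,"ay": 0,"az": -0.12,"claw": 8.7},
    {"tx": 0,"ty": 0,"tz": 0,"ax": 0,"ay": 0,"az": -0.12,"claw": 8.7},
    {"tx": 0,"ty": 0,"tz": 0,"ax": 0,"ay": 0,"az": -0.12,"claw": 8.7}
  ]
}}

```text
time_s: 1.92
tcp_pos: [0.5258, -0.17, 0.3286]
ee_rot: [[-0.627, -0.779, -0.0], [-0.779, 0.627, 0.0], [0.0, 0.0, -1.0]]
wrist_force: [0.2, 0.4, 0.9]
gripper_width: 1.004
gripper_force: 0.0
```

Request:
{"op": "drive_tool", "data": {
  "rows": [
    {"tx": 0,"ty": 0,"tz": 0,"ax": 0,"ay": 0,"az": -0.12,"claw": 8.7},
    {"tx": 0,"ty": 0,"tz": 0,"ax": 0,"ay": 0,"az": -0.12,"claw": 8.7},
    {"tx": 0,"ty": 0,"tz": 0,"ax": 0,"ay": 0,"az": -0.12,"claw": 8.7},
    {"tx": 0,"ty": 0,"tz": 0,"ax": 0,"ay": 0,"az": -0.12,"claw": 8.7},
    {"tx": 0,"ty": 0,"tz": 0,"ax": 0,"ay": 0,"az": -0.12,"claw": 8.7},
    {"tx": 0,"ty": 0,"tz": 0,"ax": 0,"ay": 0,"az": -0.12,"claw": 8.7},
    {"tx": 0,"ty": 0,"tz": 0,"ax": 0,"ay": 0,"az": -0.12,"claw": 8.7},
    {"tx": 0,"ty": 0,"tz": 0,"ax": 0,"ay": 0,"az": -0.12,"claw": 8.7},
    {"tx": 0,"ty": 0,"tz": 0,"ax": 0,"ay": 0,"az": -0.12,"claw": 8.7},
    {"tx": 0,"ty": 0,"tz": 0,"ax": 0,"ay": 0,"az": -0.12,"claw": 8.7}
  ]
}}

```text
time_s: 2.75
tcp_pos: [0.5256, -0.1702, 0.3287]
ee_rot: [[0.499, -0.867, -0.0], [-0.867, -0.499, 0.0], [-0.0, 0.0, -1.0]]
wrist_force: [0.4, 0.0, -0.1]
gripper_width: 1.005
gripper_force: 0.0
```

Request:
{"op": "drive_tool", "data": {
  "rows": [
    {"tx": 0,"ty": 0,"tz": 0,"ax": 0,"ay": 0,"az": -0.12,"claw": 8.7},
    {"tx": 0,"ty": 0,"tz": 0,"ax": 0,"ay": 0,"az": -0.12,"claw": 8.7},
    {"tx": 0,"ty": 0,"tz": 0,"ax": 0,"ay": 0,"az": -0.12,"claw": 8.7},
    {"tx": 0,"ty": 0,"tz": 0,"ax": 0,"ay": 0,"az": -0.12,"claw": 8.7},
    {"tx": 0,"ty": 0,"tz": 0,"ax": 0,"ay": 0,"az": -0.12,"claw": 8.7},
    {"tx": 0,"ty": 0,"tz": 0,"ax": 0,"ay": 0,"az": -0.12,"claw": 8.7},
    {"tx": 0,"ty": 0,"tz": 0,"ax": 0,"ay": 0,"az": -0.12,"claw": 8.7},
    {"tx": 0,"ty": 0,"tz": 0,"ax": 0,"ay": 0,"az": -0.12,"claw": 8.7},
    {"tx": 0,"ty": 0,"tz": 0,"ax": 0,"ay": 0,"az": 0,"claw": 8.7},
    {"tx": 0,"ty": 0,"tz": 0,"ax": 0,"ay": 0,"az": 0,"claw": 8.7}
  ]
}}

```text
time_s: 3.58
tcp_pos: [0.5257, -0.1702, 0.3288]
ee_rot: [[0.995, -0.098, -0.0], [-0.098, -0.995, 0.0], [-0.0, -0.0, -1.0]]
wrist_force: [0.3, -0.9, -0.3]
gripper_width: 0.999
gripper_force: 0.0
```

```bash
cat >> h.py <<'E'
def snap(k,names=("wrist",)):
    for n in names:
        s=sense();p,d=capture(n);np.savez(f'{n}{k}.npz',p=p,d=d,tcp_pos=s['tcp_pos'],ee_rot=s['ee_rot']);cv2.imwrite(f'pics/{n}{k}.png',p[...,::-1])
    s=sense();print(s['time_s'],np.round(s['tcp_pos'],4),'yaw',np.degrees(np.arctan2(s['ee_rot'][1][0],s['ee_rot'][0][0])).round(2),np.round(s['joints'],1),np.round(s['wrist_force'],1),s['gripper_width'])
def rpt(w):
    pass
E
python3 - <<'E'
from h import *
snap('2',("wrist","scene","side"))
E
```

```text
3.7333 [ 0.5257 -0.1703  0.3288] yaw -5.54 [ -1.1  11.7   1.   -0.  -79.3  85.6] [-1.  -0.7 -1.4] 1.001094960159076
```

View pics/wrist2.png

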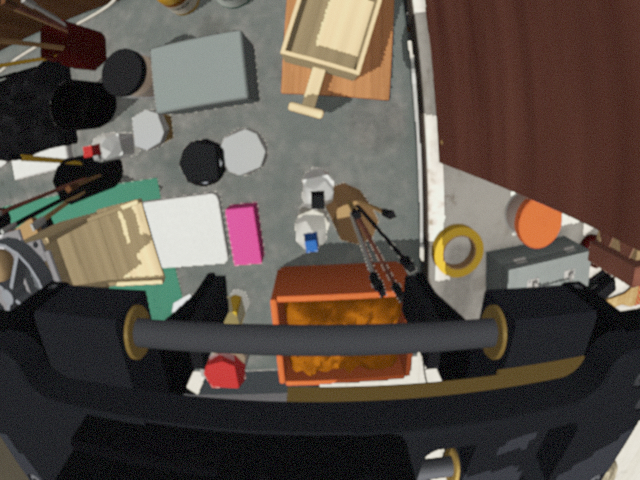

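The tray is at about (330,30), with its plate at (305,110) pointing towards the robot. The board lies under it, the orange bin is at (340,330), and the runway mouth is at the left, around (110,245). Next I'll measure the tops from the wrist depth.

```bash
cat >> h.py <<'E'
def wcloud(f):
    c=camera_params('wrist');K=c['intrinsics'];d=f['d'];v,u=np.mgrid[:480,:640]
    x=(u-K[0,2])/K[0,0];y=(v-K[1,2])/K[0,0];r=np.hypot(x,y)+1e-9
    ray=np.stack([x/r*np.tan(r),y/r*np.tan(r),np.ones_like(r)],-1)*d[...,None]
    T=c['tool_from_camera'];P=ray@T[:3,:3].T+T[:3,3]
    return P@f['ee_rot'].T+f['tcp_pos']
E
python3 - <<'E'
from h import *
f=np.load('wrist2.npz');W=wcloud(f);p=f['p'].astype(int)
hsv=cv2.cvtColor(f['p'],cv2.COLOR_RGB2HSV)
for u,v in[(305,112),(315,85),(285,45),(335,35),(360,90),(350,150),(100,240),(140,210)]:print((u,v),W[v,u].round(3),hsv[v,u])
m=(np.abs(W[...,2]-.074)<.008)&(W[...,0]>.5)&(W[...,1]<-.05)
m&=(hsv[...,2]>120)
n,l,st,c=cv2.connectedComponentsWithStats(m.astype(np.uint8))
for i in range(1,n):
    if st[i,4]>60:
        q=W[l==i];print(st[i],q.mean(0).round(4),q.min(0).round(3),q.max(0).round(3),cv2.minAreaRect((q[:,:2]*1000).astype(np.float32)))
b=(np.abs(W[...,2]-.008)<.005)&(hsv[...,0]<18)&(hsv[...,1]>90)&(W[...,0]>.5)
b=b.astype(np.uint8);n,l,st,c=cv2.connectedComponentsWithStats(b)
for i in range(1,n):
    if st[i,4]>150:
        q=W[l==i];print('board',st[i],q.min(0).round(3),q.max(0).round(3),cv2.minAreaRect((q[:,:2]*1000).astype(np.float32)))
E
```

```text
(305, 112) [ 0.618 -0.168  0.075] [ 21  66 232]
(315, 85) [ 0.651 -0.182  0.035] [ 21  67 233]
(285, 45) [ 0.697 -0.154  0.075] [ 21  71 231]
(335, 35) [ 0.717 -0.214  0.014] [ 22  64 236]
(360, 90) [ 0.643 -0.239  0.008] [ 14 132 199]
(350, 150) [ 0.565 -0.22   0.001] [ 30  17 121]
(100, 240) [0.484 0.153 0.03 ] [ 18  81 164]
(140, 210) [0.52  0.074 0.028] [ 20  68 220]
[281   0 100  76 937] [ 0.6945 -0.2011  0.0743] [ 0.655 -0.264  0.066] [ 0.75  -0.148  0.078] ((715.0958251953125, -206.1327362060547), (91.12979888916016, 94.7235336303711), 68.43994903564453)
[288 102  35  17 304] [ 0.6205 -0.1684  0.0747] [ 0.61  -0.187  0.07 ] [ 0.631 -0.149  0.077] ((620.5315551757812, -168.44786071777344), (39.494422912597656, 10.06981086730957), 68.1567153930664)
[303 174  31  12 126] [ 0.5415 -0.1771  0.0731] [ 0.532 -0.192  0.066] [ 0.546 -0.157  0.082] ((540.8038330078125, -175.16758728027344), (34.77375793457031, 11.767868995666504), 81.38697052001953)
[298 209  23   9  98] [ 0.5019 -0.1614  0.0721] [ 0.5   -0.174  0.067] [ 0.506 -0.148  0.082] ((502.800048828125, -160.5509490966797), (5.578122615814209, 25.871623992919922), 0.3106422424316406)
board [284   0  13  37 197] [ 0.724 -0.17   0.003] [ 0.774 -0.149  0.012] ((749.6426391601562, -154.9449920654297), (11.236449241638184, 52.53376007080078), 69.13054656982422)
board [ 319    0   75  101 3110] [ 0.628 -0.296  0.003] [ 0.765 -0.187  0.013] ((702.024169921875, -241.80419921875), (92.06141662597656, 138.8792266845703), 81.6891098022461)
board [281  59  31  36 789] [ 0.644 -0.18   0.006] [ 0.692 -0.138  0.013] ((666.326171875, -158.19036865234375), (37.54255676269531, 44.48682403564453), 75.82412719726562)
```

Run:
```python
from h import *
f=np.load('wrist2.npz');W=wcloud(f)
print('wrist');
a=np.load('scene0.npz');S=cloud('scene',a['d'])
for nm,P in(('w',W),('s',S)):
  for x in np.arange(.44,.64,.02):
    r=[]
    for y in np.arange(-.32,-.06,.02):
        m=(abs(P[...,0]-x)<.01)&(abs(P[...,1]-y)<.01)&(P[...,2]<.29)
        r.append(int(P[m][:,2].max()*1000) if m.any() else -1)
    print(nm,round(x,2),r)
b=(np.abs(W[...,2]-.008)<.006);hsv=cv2.cvtColor(f['p'],cv2.COLOR_RGB2HSV)
b&=(hsv[...,0]<18)&(hsv[...,1]>90)&(W[...,0]>.6)&(W[...,1]<-.1)&(W[...,1]>-.31)
q=W[b][:,:2]*1000;h=cv2.convexHull(q.astype(np.float32))[:,0];print(cv2.approxPolyDP(h,6,True)[:,0].round(0).tolist())
```

```text
wrist
w 0.44 [25, 3, 3, 3, 3, 3, 4, 3, 2, 4, 3, 4, 37]
w 0.46 [8, 3, 3, 4, 230, 232, 78, 3, -1, 3, 3, 25, 38]
w 0.48 [9, 3, 3, 3, 232, 233, 101, 116, 142, 109, 3, 30, 39]
w 0.5 [9, 3, 3, 3, 232, 117, 100, 112, 141, 103, 3, 21, 39]
w 0.52 [9, 3, 3, 3, 177, 123, 201, 140, 140, 3, 4, 4, 3]
w 0.54 [9, 4, 4, 3, 3, 3, 202, 140, 140, 3, 3, 30, 34]
w 0.56 [9, 3, 3, 4, 3, 4, 3, 4, 3, 3, 38, 42, 42]
w 0.58 [10, 3, 3, 4, 4, 3, 3, 3, 3, 3, 40, 42, 42]
w 0.6 [8, 4, 4, 3, 3, 3, 3, 71, 4, 4, 37, 43, 43]
w 0.62 [9, 3, 10, 10, 3, 4, 3, 77, 77, 74, 3, 3, 3]
s 0.44 [22, 5, 5, 0, -1, -1, -1, -1, -1, -1, -1, -1, -1]
s 0.46 [8, 4, 4, 5, 230, 231, 99, 88, 107, -1, -1, -1, -1]
s 0.48 [8, 4, 5, 3, 230, 231, 99, 120, 141, 106, -1, -1, 38]
s 0.5 [10, 4, 4, 6, 233, 107, 103, 107, 123, -1, -1, 31, 39]
s 0.52 [10, 6, 4, 5, 175, 101, 200, 142, 139, -1, 3, 3, 4]
s 0.54 [9, 4, 4, 5, 4, 3, 198, 139, -1, -1, 1, 29, 41]
s 0.56 [8, 5, 3, 4, 3, 4, 4, -1, -1, -1, -1, 45, 42]
s 0.58 [9, 4, 4, 3, 5, 4, 6, -1, -1, -1, -1, 43, 42]
s 0.6 [2, 5, 3, 3, 3, 5, 4, 72, -1, -1, -1, 41, 42]
s 0.62 [1, 3, 12, 13, 9, 4, 74, 76, 75, -1, -1, -1, -1]
[[774.0, -158.0], [648.0, -140.0], [629.0, -275.0], [764.0, -296.0]]
```

Request:
{"op": "drive_tool", "data": {
  "rows": [
    {"tx": 3.72,"ty": 0.12,"tz": 0,"ax": 0,"ay": 0,"az": 0,"claw": 8.7},
    {"tx": 3.72,"ty": 0.12,"tz": 0,"ax": 0,"ay": 0,"az": 0,"claw": 4.4},
    {"tx": 3.72,"ty": 0.12,"tz": 0,"ax": 0,"ay": 0,"az": 0,"claw": 4.4},
    {"tx": 3.73,"ty": 0.12,"tz": 0,"ax": 0,"ay": 0,"az": 0,"claw": 4.4},
    {"tx": 0,"ty": 0,"tz": 0,"ax": 0,"ay": 0,"az": 0.12,"claw": 4.4},
    {"tx": 0,"ty": 0,"tz": 0,"ax": 0,"ay": 0,"az": 0.12,"claw": 4.4},
    {"tx": 0,"ty": 0,"tz": 1,"ax": 0,"ay": 0,"az": 0.12,"claw": 4.4},
    {"tx": 0,"ty": 0,"tz": 1,"ax": 0,"ay": 0,"az": 0.12,"claw": 4.4},
    {"tx": 0,"ty": 0,"tz": 1,"ax": 0,"ay": 0,"az": 0.12,"claw": 4.4},
    {"tx": 0,"ty": 0,"tz": 1,"ax": 0,"ay": 0,"az": 0.12,"claw": 4.4}
  ]
}}

```text
time_s: 4.57
tcp_pos: [0.6736, -0.1892, 0.2881]
ee_rot: [[0.681, -0.733, -0.0], [-0.733, -0.681, 0.0], [-0.0, 0.0, -1.0]]
wrist_force: [0.6, 0.2, -0.1]
gripper_width: 0.52
gripper_force: 0.0
```

Request:
{"op": "drive_tool", "data": {
  "rows": [
    {"tx": 0,"ty": 0,"tz": 1.5,"ax": 0,"ay": 0,"az": 0.12,"claw": 4.4},
    {"tx": 0,"ty": 0,"tz": 1.5,"ax": 0,"ay": 0,"az": 0.12,"claw": 4.4},
    {"tx": 0,"ty": 0,"tz": 1.5,"ax": 0,"ay": 0,"az": 0.12,"claw": 4.4},
    {"tx": 0,"ty": 0,"tz": 1.5,"ax": 0,"ay": 0,"az": 0.12,"claw": 4.4},
    {"tx": 0,"ty": 0,"tz": 1.5,"ax": 0,"ay": 0,"az": 0.12,"claw": 4.4},
    {"tx": 0,"ty": 0,"tz": 1.5,"ax": 0,"ay": 0,"az": 0.12,"claw": 4.4},
    {"tx": 0,"ty": 0,"tz": 1.5,"ax": 0,"ay": 0,"az": 0.12,"claw": 4.4},
    {"tx": 0,"ty": 0,"tz": 1.5,"ax": 0,"ay": 0,"az": 0.12,"claw": 4.4},
    {"tx": 0,"ty": 0,"tz": 1.5,"ax": 0,"ay": 0,"az": 0.12,"claw": 4.4},
    {"tx": 0,"ty": 0,"tz": 0,"ax": 0,"ay": 0,"az": 0.055,"claw": 4.4}
  ]
}}

```text
time_s: 5.4
tcp_pos: [0.6715, -0.1886, 0.1495]
ee_rot: [[-0.377, -0.926, -0.007], [-0.926, 0.377, 0.002], [0.001, 0.007, -1.0]]
wrist_force: [-0.4, 0.3, 0.0]
gripper_width: 0.508
gripper_force: 0.0
```

Run:
```python
from h import *
snap('3',("wrist","scene","side"))
f=np.load('wrist3.npz');W=wcloud(f);hsv=cv2.cvtColor(f['p'],cv2.COLOR_RGB2HSV)
m=(np.abs(W[...,2]-.074)<.006)&(W[...,0]>.57)&(W[...,1]<-.1)&(W[...,1]>-.3)&(hsv[...,2]>120)
n,l,st,c=cv2.connectedComponentsWithStats(m.astype(np.uint8))
for i in range(1,n):
    if st[i,4]>60:
        q=W[l==i];print(st[i],q.min(0).round(3),q.max(0).round(3),cv2.minAreaRect((q[:,:2]*1000).astype(np.float32)))
f=np.load('scene3.npz');W=cloud('scene',f['d']);hsv=cv2.cvtColor(f['p'],cv2.COLOR_RGB2HSV)
m=(np.abs(W[...,2]-.074)<.006)&(W[...,0]>.57)&(W[...,1]<-.1)&(W[...,1]>-.3)&(hsv[...,2]>120)
q=W[m];print(len(q),q.mean(0),cv2.minAreaRect((q[:,:2]*1000).astype(np.float32)))
# heights right of board for later
for nm in('wrist2','scene0'):
  f=np.load(nm+'.npz');P=wcloud(f) if nm[0]=='w' else cloud('scene',f['d'])
  for x in np.arange(.56,.8,.02):
    r=[]
    for y in np.arange(-.14,.12,.02):
        m=(abs(P[...,0]-x)<.01)&(abs(P[...,1]-y)<.01)&(P[...,2]<.29)
        r.append(int(P[m][:,2].max()*1000) if m.any() else -1)
    print(nm,round(x,2),r)
```

```text
5.55 [ 0.6737 -0.1893  0.1537] yaw -111.67 [ -2.5  32.    6.9   0.  -64.8 -19.2] [-0.1 -0.6  0.8] 0.5013265446951816
[ 145  176  169  127 3101] [ 0.656 -0.274  0.068] [ 0.793 -0.147  0.077] ((726.3797607421875, -210.57933044433594), (90.60507202148438, 116.54254913330078), 68.41236877441406)
[383 212  18  56 808] [ 0.61  -0.188  0.068] [ 0.632 -0.15   0.077] ((620.6865234375, -169.36123657226562), (38.81478500366211, 10.451719284057617), 67.56300354003906)
[217 293  25  10 198] [ 0.737 -0.177  0.068] [ 0.754 -0.169  0.077] ((746.509521484375, -172.41064453125), (5.506414890289307, 18.2807674407959), 64.33526611328125)
236 [ 0.71515751 -0.21129952  0.0727758 ] ((713.7368774414062, -207.9923553466797), (183.40301513671875, 154.5848388671875), 18.20435905456543)
wrist2 0.56 [3, 40, 42, 42, 57, 57, 57, 55, 3, 3, 5, 7, 103]
wrist2 0.58 [3, 40, 42, 42, 57, 57, 57, 56, 3, 2, 3, 167, 135]
wrist2 0.6 [4, 37, 42, 43, 58, 56, 56, 3, 58, 59, 89, 117, 99]
wrist2 0.62 [74, 3, 3, 3, 3, 3, 3, 57, 58, 58, 91, 118, 114]
wrist2 0.64 [11, 88, 92, 93, 93, 93, 94, 92, 58, 58, 51, 82, 3]
wrist2 0.66 [11, 8
[... 483 characters left out ...]
 -1, 43, 42, 58, 58, 57, 55, 3, 4, 3, 166, 136]
scene0 0.6 [-1, -1, 41, 42, 54, 58, 58, -1, 57, 58, 93, 120, 97]
scene0 0.62 [-1, -1, -1, -1, -1, -1, -1, 57, 60, 58, 89, 118, 89]
scene0 0.64 [1, 92, 93, 94, 93, 94, 94, 91, 59, 58, 52, 3, -1]
scene0 0.66 [-1, 91, 95, 93, 94, 93, 93, 92, 94, 93, -1, 2, 80]
scene0 0.68 [74, 87, 94, 94, 94, 94, 94, 92, 91, 92, 92, -1, 80]
scene0 0.7 [65, 87, 93, 96, 95, 94, 95, 91, 92, 92, 92, -1, 81]
scene0 0.72 [-1, 84, 92, 91, 92, 92, 92, 92, 91, 93, 92, -1, 3]
scene0 0.74 [-1, 2, 4, -1, -1, -1, -1, -1, -1, -1, -1, -1, 102]
scene0 0.76 [-1, 1, 138, 137, -1, -1, -1, -1, -1, -1, -1, -1, 108]
scene0 0.78 [-1, 138, 174, 171, 137, 93, 102, 78, -1, -1, -1, -1, 225]
```

View pics/wrist3.png

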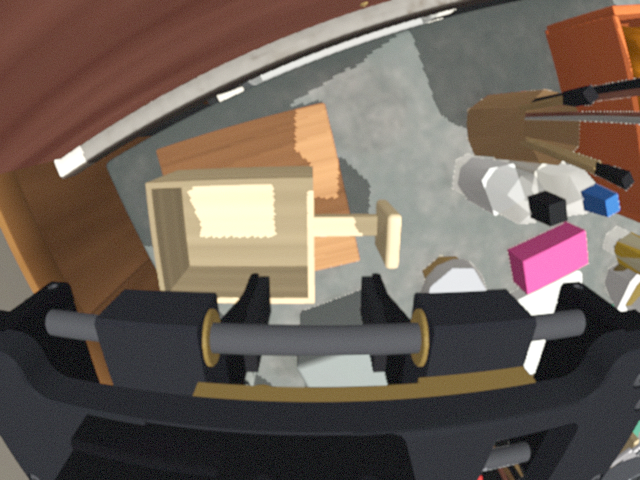

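The tray is centred at (726,-211) mm with yaw -21.6°. At its plate the gripper body would hit the bottles, so I'll take it by the box's near end wall and go down there.

Request:
{"op": "drive_tool", "data": {
  "rows": [
    {"tx": 0,"ty": 0,"tz": 2.2,"ax": 0,"ay": 0,"az": 0,"claw": 4.4},
    {"tx": 0,"ty": 0,"tz": 3.2,"ax": 0,"ay": 0,"az": 0,"claw": 4.4},
    {"tx": 0,"ty": 0,"tz": 3.2,"ax": 0,"ay": 0,"az": 0,"claw": 4.4},
    {"tx": 0,"ty": 0,"tz": 2.2,"ax": 0,"ay": 0,"az": 0,"claw": 4.4},
    {"tx": 0,"ty": 0,"tz": 0,"ax": 0,"ay": 0,"az": 0,"claw": 4.4},
    {"tx": 0,"ty": 0,"tz": 0,"ax": 0,"ay": 0,"az": 0,"claw": 0},
    {"tx": 0,"ty": 0,"tz": 0,"ax": 0,"ay": 0,"az": 0,"claw": 0},
    {"tx": 0,"ty": 0,"tz": 0,"ax": 0,"ay": 0,"az": 0,"claw": 0},
    {"tx": 0,"ty": 0,"tz": 0,"ax": 0,"ay": 0,"az": 0,"claw": 0},
    {"tx": 0,"ty": 0,"tz": 0,"ax": 0,"ay": 0,"az": 0,"claw": 0}
  ]
}}

```text
time_s: 6.38
tcp_pos: [0.6744, -0.1892, 0.0477]
ee_rot: [[-0.37, -0.929, 0.003], [-0.929, 0.37, -0.0], [-0.001, -0.003, -1.0]]
wrist_force: [0.3, -0.1, -0.2]
gripper_width: 0.212
gripper_force: 0.0
```

Request:
{"op": "drive_tool", "data": {
  "rows": [
    {"tx": 0,"ty": 0,"tz": 0,"ax": 0,"ay": 0,"az": 0,"claw": 0},
    {"tx": 0,"ty": 0,"tz": 0,"ax": 0,"ay": 0,"az": 0,"claw": 0},
    {"tx": 0,"ty": 0,"tz": -1,"ax": 0,"ay": 0,"az": 0,"claw": 0},
    {"tx": 0,"ty": 0,"tz": -2,"ax": 0,"ay": 0,"az": 0,"claw": 0},
    {"tx": 0,"ty": 0,"tz": -3,"ax": 0,"ay": 0,"az": 0,"claw": 0},
    {"tx": 0,"ty": 0,"tz": -4,"ax": 0,"ay": 0,"az": 0,"claw": 0},
    {"tx": 0,"ty": 0,"tz": -4,"ax": 0,"ay": 0,"az": 0,"claw": 0},
    {"tx": 0,"ty": 0,"tz": -4,"ax": 0,"ay": 0,"az": 0,"claw": 0},
    {"tx": 0,"ty": 0,"tz": -4,"ax": 0,"ay": 0,"az": 0,"claw": 0},
    {"tx": 0,"ty": 0,"tz": -2,"ax": 0,"ay": 0,"az": 0,"claw": 0}
  ]
}}

```text
time_s: 7.22
tcp_pos: [0.6743, -0.1897, 0.2925]
ee_rot: [[-0.37, -0.929, 0.008], [-0.929, 0.37, -0.002], [-0.001, -0.008, -1.0]]
wrist_force: [0.8, -0.6, -1.4]
gripper_width: 0.041
gripper_force: 30.0
```

Run:
```python
from h import *
snap('4',("wrist","scene","side"))
for nm in('wrist4','wrist3','wrist2'):
    f=np.load(nm+'.npz');W=wcloud(f);hsv=cv2.cvtColor(f['p'],cv2.COLOR_RGB2HSV)
    b=(np.abs(W[...,2]-.008)<.005)&(hsv[...,0]<18)&(hsv[...,1]>90)&(W[...,0]>.6)&(W[...,1]<-.1)&(W[...,1]>-.31)
    q=W[b][:,:2]*1000;h=cv2.convexHull(q.astype(np.float32))[:,0];print(nm,cv2.approxPolyDP(h,6,True)[:,0].round(0).tolist(),cv2.minAreaRect(h))
f=np.load('side4.npz');S=cloud('side',f['d'])
m=(S[...,2]>.13)&(abs(S[...,0]-.46)<.15)&(abs(S[...,1]-.22)<.2)
for u,v in[(357,272),(340,269),(375,269)]:print(S[v,u].round(3))
```

```text
7.3667 [ 0.6736 -0.1889  0.2878] yaw -111.72 [ -2.5  27.8  18.8  -0.  -80.8 -19.2] [-0.4  0.6 -4.1] 0.040874892615466965
wrist4 [[891.0, -310.0], [892.0, -278.0], [687.0, -146.0], [648.0, -139.0], [629.0, -275.0]] ((769.1716918945312, -227.1820831298828), (139.6025848388672, 266.5540771484375), 81.27810668945312)
wrist3 [[899.0, -193.0], [649.0, -139.0], [628.0, -273.0], [892.0, -310.0]] ((769.7908935546875, -226.97686767578125), (139.3201446533203, 266.9369201660156), 81.36991882324219)
wrist2 [[773.0, -158.0], [648.0, -140.0], [628.0, -275.0], [764.0, -296.0]] ((705.1854248046875, -217.2830810546875), (141.47930908203125, 138.80471801757812), 81.9081802368164)
[0.462 0.243 0.166]
[0.503 0.252 0.176]
[0.42  0.244 0.177]
```

View pics/wrist4.png

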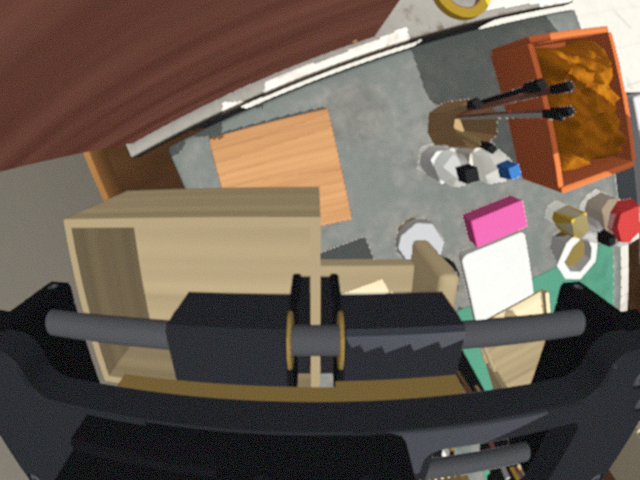

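The tray is held and the board is bare, so its centre is about (712,-218) mm with yaw about -8°. Now I'll measure the dispenser.

Run:
```python
from h import *
f=np.load('scene4.npz');g=np.load('side4.npz')
i1=cv2.resize(f['p'][190:310,210:340],None,fx=4,fy=4,interpolation=2)
i2=cv2.resize(g['p'][235:325,310:410],None,fx=5,fy=5,interpolation=2)
h=max(i1.shape[0],i2.shape[0]);o=np.zeros((h,i1.shape[1]+i2.shape[1],3),np.uint8);o[:i1.shape[0],:i1.shape[1]]=i1;o[:i2.shape[0],i1.shape[1]:]=i2
o=cv2.resize(o,None,fx=780/o.shape[1],fy=780/o.shape[1]);print(o.shape)
cv2.imwrite('pics/c4.png',o[...,::-1])
for nm in('scene4','side4','wrist2','wrist4'):
    f=np.load(nm+'.npz');P=wcloud(f) if nm[0]=='w' else cloud(nm[:-1],f['d']);hsv=cv2.cvtColor(f['p'],cv2.COLOR_RGB2HSV)
    near=(P[...,0]>.33)&(P[...,0]<.62)&(P[...,1]>-.02)&(P[...,1]<.36)
    for lab,z0,z1,wood in(('rim',.16,.19,0),('floor',.024,.032,1),('lip',.036,.044,1),('wood',.10,.145,1),('knob',.195,.23,None)):
        m=near&(P[...,2]>z0)&(P[...,2]<z1)
        if wood==1:m&=(hsv[...,0]>12)&(hsv[...,0]<28)&(hsv[...,1]>30)&(hsv[...,1]<130)
        if wood==0:m&=(hsv[...,1]<50)
        q=P[m][:,:2]*1000
        if len(q)>15:
            k=cv2.connectedComponentsWithStats(m.astype(np.uint8));j=1+np.argmax(k[2][1:,4]);q=P[k[1]==j][:,:2]*1000
            hl=cv2.convexHull(q.astype(np.float32));r=cv2.minAreaRect(hl)
            print(nm,lab,len(q),np.round(r[0]),np.round(r[1]),round(r[2],1),'circ',[np.round(t,1) for t in cv2.minEnclosingCircle(hl)], cv2.approxPolyDP(hl,6,True)[:,0].round(0).tolist() if lab in('floor','lip') else '')
```

```text
(367, 780, 3)
scene4 rim 395 [460. 232.] [148. 139.] 41.7 circ [array([460.6, 232.1]), np.float64(74.4)] 
scene4 floor 732 [466. 142.] [122. 160.] 6.7 circ [array([467.6, 142. ]), np.float64(96.9)] [[534.0, 71.0], [511.0, 228.0], [407.0, 204.0], [417.0, 60.0]]
scene4 lip 105 [414. 149.] [ 12. 181.] 3.6 circ [array([411.2, 148.6]), np.float64(90.4)] [[416.0, 58.0], [423.0, 71.0], [420.0, 147.0], [407.0, 239.0]]
scene4 wood 205 [403. 193.] [26. 91.] 9.8 circ [array([411.6, 194.2]), np.float64(45.6)] 
scene4 knob 66 [425. 187.] [23. 18.] 9.1 circ [array([425.9, 189.5]), np.float64(12.8)] 
side4 rim 666 [466. 239.] [135. 145.] 37.8 circ [array([462.9, 235.9]), np.float64(74.2)] 
side4 floor 29 [351.   5.] [26. 23.] 2.5 circ [array([351.8,   3.1]), np.float64(14.5)] [[363.0, -6.0], [359.0, 16.0], [337.0, 5.0]]
side4 lip 15 [528. 125.] [ 6. 34.] 2.7 circ [array([527.8, 124.9]), np.float64(17.2)] [[531.0, 108.0], [524.0, 142.0]]
side4 wood 128 [455. 332.] [56. 56.] 0.6 circ [array([456.8, 332.2]), np.float64(37.6)] 
side4 knob 98 [426. 193.] [18. 16.] 15.0 circ [array([425.7, 191.9]), np.fl
[... 333 characters left out ...]
 np.float64(76.3)] [[418.0, 59.0], [416.0, 211.0]]
wrist2 wood 270 [520. 196.] [75.  9.] 88.9 circ [array([516.9, 196.4]), np.float64(37.5)] 
wrist2 knob 140 [557. 137.] [7. 8.] 56.7 circ [array([557.1, 136.1]), np.float64(4.5)] 
wrist4 floor 1729 [487. 177.] [ 89. 109.] 67.5 circ [array([487.2, 176.4]), np.float64(68.5)] [[521.0, 117.0], [497.0, 221.0], [454.0, 236.0], [422.0, 156.0]]
wrist4 lip 119 [523. 133.] [ 9. 60.] 7.8 circ [array([527.1, 133.1]), np.float64(30.0)] [[531.0, 103.0], [523.0, 163.0], [516.0, 157.0]]
wrist4 wood 13 [578.  99.] [ 6. 12.] 47.3 circ [array([577.5,  99.4]), np.float64(6.6)] 
wrist4 knob 63 [573. 162.] [7. 8.] 37.6 circ [array([572.5, 162. ]), np.float64(4.7)]
```

View pics/c4.png

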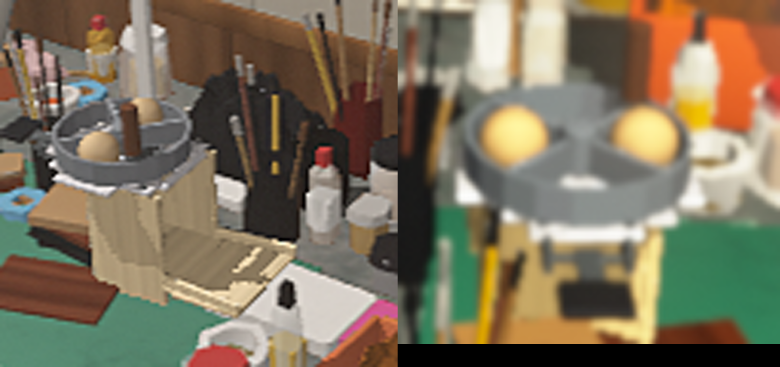

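Wheel axis is near (462,236) mm, the knob near (426,191), and the mouth points to yaw of about -85°. Balls show in the two pockets either side. I'll carry the tray over the runway.

Request:
{"op": "drive_tool", "data": {
  "rows": [
    {"tx": -0.7,"ty": 1.6,"tz": -1,"ax": 0,"ay": 0,"az": 0,"claw": 0},
    {"tx": -1.5,"ty": 3.2,"tz": -1,"ax": 0,"ay": 0,"az": 0,"claw": 0},
    {"tx": -1.5,"ty": 3.2,"tz": 0,"ax": 0,"ay": 0,"az": 0,"claw": 0},
    {"tx": -1.5,"ty": 3.2,"tz": 0,"ax": 0,"ay": 0,"az": 0,"claw": 0},
    {"tx": -1.5,"ty": 3.2,"tz": 0,"ax": 0,"ay": 0,"az": 0,"claw": 0},
    {"tx": -1.5,"ty": 3.2,"tz": 0,"ax": 0,"ay": 0,"az": 0,"claw": 0},
    {"tx": -1.5,"ty": 3.2,"tz": 0,"ax": 0,"ay": 0,"az": 0,"claw": 0},
    {"tx": -1.5,"ty": 3.2,"tz": 0,"ax": 0,"ay": 0,"az": 0,"claw": 0},
    {"tx": -0.9,"ty": 1.6,"tz": 0,"ax": 0,"ay": 0,"az": 0,"claw": 0},
    {"tx": 0,"ty": 0,"tz": 0,"ax": 0,"ay": 0,"az": -0.12,"claw": 0}
  ]
}}

```text
time_s: 8.2
tcp_pos: [0.4762, 0.0197, 0.3035]
ee_rot: [[-0.252, -0.968, -0.006], [-0.968, 0.252, 0.0], [0.001, 0.006, -1.0]]
wrist_force: [0.2, 0.5, -2.3]
gripper_width: 0.039
gripper_force: 30.0
```

Request:
{"op": "drive_tool", "data": {
  "rows": [
    {"tx": 0,"ty": 0,"tz": 0,"ax": 0,"ay": 0,"az": -0.12,"claw": 0},
    {"tx": 0,"ty": 0,"tz": 0,"ax": 0,"ay": 0,"az": -0.12,"claw": 0},
    {"tx": 0,"ty": 0,"tz": 0,"ax": 0,"ay": 0,"az": -0.12,"claw": 0},
    {"tx": 0,"ty": 0,"tz": 0,"ax": 0,"ay": 0,"az": -0.12,"claw": 0},
    {"tx": 0,"ty": 0,"tz": 0,"ax": 0,"ay": 0,"az": -0.12,"claw": 0},
    {"tx": 0,"ty": 0,"tz": 0,"ax": 0,"ay": 0,"az": -0.12,"claw": 0},
    {"tx": 0,"ty": 0,"tz": 0,"ax": 0,"ay": 0,"az": -0.12,"claw": 0},
    {"tx": 0,"ty": 0,"tz": 0,"ax": 0,"ay": 0,"az": -0.12,"claw": 0},
    {"tx": 0,"ty": 0,"tz": 0,"ax": 0,"ay": 0,"az": -0.12,"claw": 0},
    {"tx": 0,"ty": 0,"tz": 0,"ax": 0,"ay": 0,"az": -0.12,"claw": 0}
  ]
}}

```text
time_s: 9.03
tcp_pos: [0.4787, 0.0177, 0.3028]
ee_rot: [[0.811, -0.584, -0.007], [-0.584, -0.811, -0.001], [-0.005, 0.005, -1.0]]
wrist_force: [0.2, 0.2, -2.8]
gripper_width: 0.038
gripper_force: 30.0
```

Request:
{"op": "drive_tool", "data": {
  "rows": [
    {"tx": 0,"ty": 0,"tz": 0,"ax": 0,"ay": 0,"az": -0.12,"claw": 0},
    {"tx": 0,"ty": 0,"tz": 0,"ax": 0,"ay": 0,"az": -0.12,"claw": 0},
    {"tx": 0,"ty": 0,"tz": 0,"ax": 0,"ay": 0,"az": -0.12,"claw": 0},
    {"tx": 0,"ty": 0,"tz": 0,"ax": 0,"ay": 0,"az": -0.12,"claw": 0},
    {"tx": 0,"ty": 0,"tz": 0,"ax": 0,"ay": 0,"az": -0.12,"claw": 0},
    {"tx": 0,"ty": 0,"tz": 0,"ax": 0,"ay": 0,"az": -0.12,"claw": 0},
    {"tx": 0,"ty": 0,"tz": 0,"ax": 0,"ay": 0,"az": 0,"claw": 0},
    {"tx": 0,"ty": 0,"tz": 0,"ax": 0,"ay": 0,"az": 0,"claw": 0}
  ]
}}

```text
time_s: 9.7
tcp_pos: [0.4793, 0.0178, 0.3038]
ee_rot: [[0.996, 0.087, -0.004], [0.087, -0.996, -0.001], [-0.004, 0.001, -1.0]]
wrist_force: [0.4, 0.1, -3.6]
gripper_width: 0.043
gripper_force: 30.0
```

Run:
```python
from h import *
snap('5')
f=np.load('wrist5.npz');P=wcloud(f);hsv=cv2.cvtColor(f['p'],cv2.COLOR_RGB2HSV)
wood=(hsv[...,0]>12)&(hsv[...,0]<28)&(hsv[...,1]>30)&(hsv[...,1]<140)
for lab,z0,z1 in(('floor',.022,.033),('lip',.035,.045),('walltop',.1,.145),('tray',.27,.36)):
    m=wood&(P[...,2]>z0)&(P[...,2]<z1)
    k=cv2.connectedComponentsWithStats(m.astype(np.uint8))
    for j in range(1,k[0]):
        if k[2][j,4]>80:
            q=P[k[1]==j]*1000;h=cv2.convexHull(q[:,:2].astype(np.float32));r=cv2.minAreaRect(h)
            print(lab,k[2][j],np.round(r[0]),np.round(r[1]),round(r[2],1),'z',np.percentile(q[:,2],[5,50,95]).round(0),cv2.approxPolyDP(h,3,True)[:,0].round(0).tolist())
```

```text
9.75 [0.4796 0.0178 0.3043] yaw 4.99 [ 21.6   4.8 -10.7  -0.  -74.7  73.4] [ 1.  -0.4 -2.4] 0.040212059588878905
floor [210 138  55   7 145] [532. 116.] [ 5. 66.] 8.7 z [28. 29. 31.] [[535.0, 83.0], [528.0, 149.0], [525.0, 146.0]]
floor [ 158  143  118   46 4158] [497. 142.] [ 52. 150.] 5.6 z [28. 29. 31.] [[530.0, 70.0], [515.0, 162.0], [500.0, 216.0], [494.0, 217.0], [467.0, 201.0], [479.0, 67.0]]
floor [  0 158  31  32 301] [477. 475.] [33. 83.] 14.9 z [26. 32. 33.] [[501.0, 439.0], [482.0, 511.0], [454.0, 512.0], [460.0, 475.0]]
floor [ 19 226  28  53 653] [352. 451.] [46. 81.] 58.0 z [29. 32. 33.] [[396.0, 446.0], [389.0, 456.0], [333.0, 490.0], [309.0, 457.0], [337.0, 434.0], [362.0, 421.0], [384.0, 430.0]]
lip [195 137  81  16 423] [528. 116.] [ 9. 94.] 10.0 z [39. 41. 43.] [[534.0, 69.0], [537.0, 76.0], [524.0, 163.0], [515.0, 161.0]]
walltop [178 115  23  13  90] [555. 146.] [ 6. 12.] 51.2 z [103. 123. 141.] [[558.0, 140.0], [559.0, 145.0], [548.0, 148.0]]
walltop [128 149  53  18 307] [517. 190.] [12. 60.] 2.6 z [101. 125. 138.] [[517.0, 160.0], [524.0, 163.0], [519.0, 221.0], [511.0, 169.0]]
walltop [514 185  46  22 241] [ 519. -209.] [62. 16.] 69.0 z [101. 122. 143.] [[525.0, -177.0], [501.0, -235.0], [518.0, -234.0]]
tray [   63   189   395   136 20388] [491.  46.] [ 84. 177.] 11.6 z [278. 310. 331.] [[504.0, -42.0], [526.0, 21.0], [515.0, 135.0], [433.0, 125.0], [474.0, -35.0], [490.0, -42.0]]
tray [  92  341   84   42 2370] [441. 108.] [27. 43.] 6.9 z [303. 319. 331.] [[450.0, 130.0], [425.0, 128.0], [433.0, 86.0]]
tray [297 356  25  31 509] [458.  19.] [41. 10.] 1.4 z [318. 331. 354.] [[478.0, 20.0], [471.0, 24.0], [437.0, 21.0], [443.0, 13.0], [477.0, 16.0]]
```

View pics/wrist5.png

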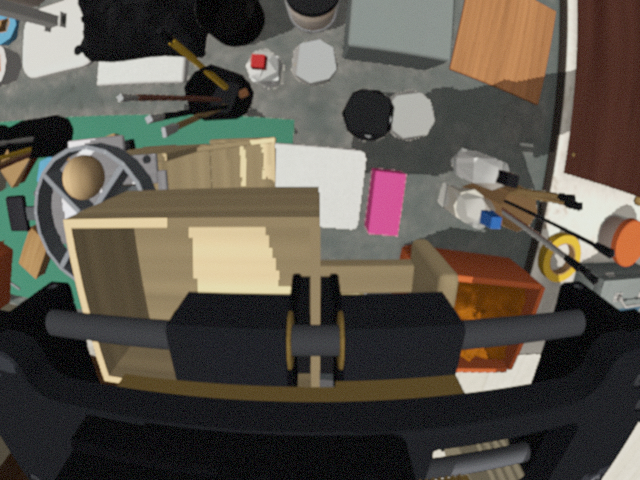

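Run:
```python
from h import *
f=np.load('wrist2.npz');P=wcloud(f)
for x in np.arange(.43,.56,.02):
    r=[]
    for y in np.arange(-.15,.07,.02):
        m=(abs(P[...,0]-x)<.01)&(abs(P[...,1]-y)<.01)&(P[...,2]<.29)
        r.append(int(P[m][:,2].max()*1000) if m.any() else -1)
    print(round(x,2),r)
for n in('scene','side'):
    f=np.load(n+'4.npz');S=cloud(n,f['d']);hsv=cv2.cvtColor(f['p'],cv2.COLOR_RGB2HSV)
    u=np.array([np.cos(np.radians(158.3)),np.sin(np.radians(158.3))]);tc=np.array([.6736,-.1889])
    a=(S[...,:2]-tc)@u;b=(S[...,:2]-tc)@[-u[1],u[0]]
    wood=(hsv[...,0]>12)&(hsv[...,0]<28)&(hsv[...,1]>30)&(hsv[...,1]<140)
    for lo,hi in((-.13,-.005),(.015,.045),(.048,.07)):
        m=(a>lo)&(a<hi)&(abs(b)<.05)&(S[...,2]>.2)&(S[...,2]<.36)&wood
        print(n,lo,m.sum(),(S[m][:,2].min().round(3),S[m][:,2].max().round(3)) if m.any() else '')
```

```text
0.43 [3, 4, 4, 37, 37, 38, 22, 22, 23, 22, 35]
0.45 [-1, 3, 3, 37, 38, 37, 23, 23, 23, 23, 23]
0.47 [141, 3, 3, 37, 39, 38, 23, 23, 24, 23, 23]
0.49 [141, 3, 4, 39, 38, 38, 23, 23, 23, 23, 23]
0.51 [108, 3, 4, 38, 38, 36, 23, 24, 23, 23, 23]
0.53 [111, 3, 4, 3, 3, 6, 23, 23, 22, 23, 23]
0.55 [105, 3, 41, 42, 45, 57, 57, 56, 3, 3, 6]
scene -0.13 857 (np.float64(0.255), np.float64(0.351))
scene 0.015 42 (np.float64(0.272), np.float64(0.357))
scene 0.048 197 (np.float64(0.269), np.float64(0.324))
side -0.13 710 (np.float64(0.252), np.float64(0.335))
side 0.015 37 (np.float64(0.267), np.float64(0.278))
side 0.048 127 (np.float64(0.268), np.float64(0.319))
```

Request:
{"op": "drive_tool", "data": {
  "rows": [
    {"tx": 0.13,"ty": 0,"tz": 2,"ax": 0,"ay": 0,"az": 0,"claw": 0},
    {"tx": 0,"ty": 0,"tz": 3.5,"ax": 0,"ay": 0,"az": 0,"claw": 0},
    {"tx": 0,"ty": 0,"tz": 3.5,"ax": 0,"ay": 0,"az": 0,"claw": 0},
    {"tx": 0,"ty": 0,"tz": 3.5,"ax": 0,"ay": 0,"az": 0,"claw": 0},
    {"tx": 0,"ty": 0,"tz": 3.5,"ax": 0,"ay": 0,"az": 0,"claw": 0},
    {"tx": 0,"ty": 0,"tz": 3.0,"ax": 0,"ay": 0,"az": 0,"claw": 0},
    {"tx": 0,"ty": 0,"tz": 2,"ax": 0,"ay": 0,"az": 0,"claw": 0},
    {"tx": 0,"ty": 0,"tz": 0,"ax": 0,"ay": 0,"az": 0,"claw": 0},
    {"tx": 0,"ty": 0,"tz": 0,"ax": 0,"ay": 0,"az": 0,"claw": 0}
  ]
}}

```text
time_s: 10.5
tcp_pos: [0.4813, 0.0178, 0.0951]
ee_rot: [[0.996, 0.089, -0.003], [0.089, -0.996, -0.001], [-0.003, 0.001, -1.0]]
wrist_force: [0.7, -0.6, -2.6]
gripper_width: 0.041
gripper_force: 30.0
```

Run:
```python
from h import *
snap('6')
f=np.load('wrist6.npz');p=f['p'][100:420,40:480];cv2.imwrite('pics/c6.png',cv2.resize(p,None,fx=1.7,fy=1.7)[...,::-1])
```

```text
10.55 [0.4826 0.0182 0.0965] yaw 5.14 [ 21.5  16.3 -29.    0.  -44.6  73.6] [ 0.1  0.9 -2.7] 0.04703875218053014
```

View pics/c6.png

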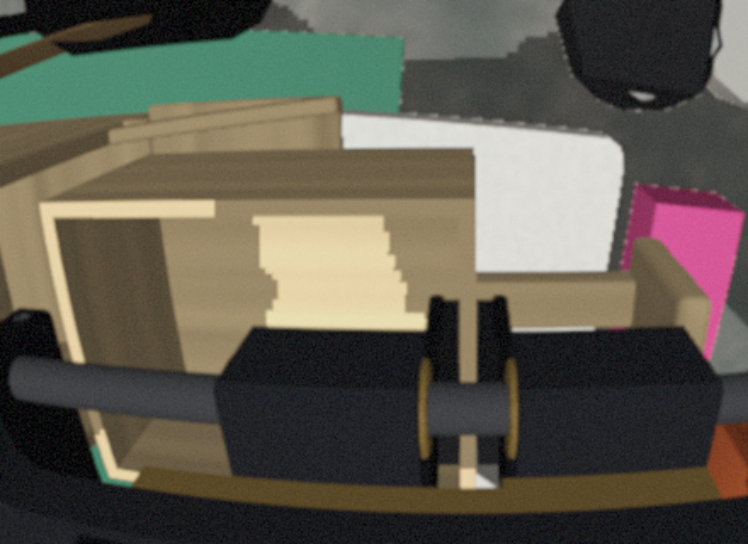

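Run:
```python
from h import *
f=np.load('wrist6.npz');P=wcloud(f);hsv=cv2.cvtColor(f['p'],cv2.COLOR_RGB2HSV)
wood=(hsv[...,0]>12)&(hsv[...,0]<30)&(hsv[...,1]>30)&(hsv[...,1]<150)
m=np.array([np.cos(np.radians(-85)),np.sin(np.radians(-85))]);l=np.array([-m[1],m[0]])
D=P[...,:2]-[.462,.236];a=D@m;b=D@l;z=P[...,2]
def st(n,M):
    if M.sum()>5:
        print(n,M.sum(),'b',np.percentile(b[M]*1000,[1,50,99]).round(1),'a',np.percentile(a[M]*1000,[1,99]).round(1))
st('rimtop',wood&(abs(z-.127)<.003)&(b>.03)&(a>.1)&(a<.23))
for z0 in(.07,.08,.09,.10,.11):st(f'side{z0}',wood&(abs(z-z0)<.005)&(b>.03)&(a>.12)&(a<.22))
for a0 in(.08,.09,.1,.11,.12,.13,.14,.15,.16):
    st(f'lip{a0}',wood&(abs(z-.04)<.004)&(b>.03)&(abs(a-a0)<.005))
for z0 in(.05,.07,.09,.11):st(f'wall{z0}',wood&(abs(z-z0)<.01)&(b>.03)&(a>0.05)&(a<.1))
st('wallL',wood&(z>.05)&(z<.15)&(b<-.03)&(a<.12))
```

```text
rimtop 43 b [ 85.7 104.5 107.5] a [104.5 155.4]
side0.07 652 b [ 45.4  45.9 120.2] a [121.7 218.7]
side0.08 858 b [ 45.4  45.9 110.4] a [121.6 219.2]
side0.09 898 b [ 45.5  46.  120.8] a [121.4 218.7]
side0.1 1052 b [ 45.5  46.  112.3] a [120.9 219.1]
side0.11 1249 b [ 45.5  46.  106. ] a [121.8 219.1]
lip0.08 116 b [ 47.4  51.8 168.7] a [75.7 84.9]
lip0.09 129 b [ 48.   51.6 120.3] a [85.2 94.8]
lip0.1 131 b [ 49.   52.4 108.2] a [ 95.3 104.8]
lip0.11 136 b [ 50.   53.2 133.2] a [105.2 114.9]
lip0.12 140 b [50.6 54.  57. ] a [115.2 124.9]
lip0.13 150 b [51.6 54.9 58.1] a [125.1 135. ]
lip0.14 168 b [ 52.7  56.3 127.2] a [135.3 144.9]
lip0.15 157 b [53.3 56.6 59.6] a [145.1 154.8]
lip0.16 167 b [54.4 57.6 60.6] a [155.2 164.9]
wall0.05 589 b [ 47.6  52.8 173.3] a [51.8 99.5]
wall0.07 444 b [ 47.3  54.6 128.5] a [51.2 97.7]
wall0.09 596 b [ 47.4  54.9 133.4] a [51.3 99.6]
wall0.11 823 b [ 47.5  55.  110.4] a [52.1 99.9]
wallL 1490 b [-51.9 -39.4 -30.1] a [ -2.8 119.8]
```

Request:
{"op": "drive_tool", "data": {
  "rows": [
    {"tx": -0.07,"ty": 0,"tz": 1.5,"ax": 0,"ay": 0,"az": 0,"claw": 0},
    {"tx": 0,"ty": 0,"tz": 1.2,"ax": 0,"ay": 0,"az": 0,"claw": 0},
    {"tx": 0,"ty": 0,"tz": 0.4,"ax": 0,"ay": 0,"az": 0,"claw": 0},
    {"tx": 0,"ty": 0,"tz": 0,"ax": 0,"ay": 0,"az": 0,"claw": 0}
  ]
}}

```text
time_s: 10.88
tcp_pos: [0.4829, 0.0181, 0.0676]
ee_rot: [[0.996, 0.09, 0.004], [0.09, -0.996, 0.0], [0.004, 0.0, -1.0]]
wrist_force: [-3.7, -0.2, 8.1]
gripper_width: 0.04
gripper_force: 30.1
```

Request:
{"op": "drive_tool", "data": {
  "rows": [
    {"tx": 0,"ty": -0.5,"tz": 0,"ax": 0,"ay": 0,"az": 0,"claw": 0},
    {"tx": 0,"ty": -0.7,"tz": 0,"ax": 0,"ay": 0,"az": 0,"claw": 0},
    {"tx": 0,"ty": -0.8,"tz": 0,"ax": 0,"ay": 0,"az": 0,"claw": 0},
    {"tx": 0,"ty": -0.8,"tz": 0,"ax": 0,"ay": 0,"az": 0,"claw": 0},
    {"tx": 0,"ty": -0.6,"tz": 0,"ax": 0,"ay": 0,"az": 0,"claw": 0},
    {"tx": 0,"ty": 0,"tz": 0,"ax": 0,"ay": 0,"az": 0,"claw": 0}
  ]
}}

```text
time_s: 11.38
tcp_pos: [0.4804, 0.0529, 0.0683]
ee_rot: [[0.996, 0.092, 0.006], [0.092, -0.996, 0.001], [0.006, -0.0, -1.0]]
wrist_force: [-1.0, -1.1, 7.0]
gripper_width: 0.041
gripper_force: 30.0
```

Request:
{"op": "drive_tool", "data": {
  "rows": [
    {"tx": 0,"ty": 0,"tz": 0,"ax": 0,"ay": 0,"az": 0,"claw": 3},
    {"tx": 0,"ty": 0,"tz": 0,"ax": 0,"ay": 0,"az": 0,"claw": 3},
    {"tx": 0,"ty": 0,"tz": 0,"ax": 0,"ay": 0,"az": 0,"claw": 3},
    {"tx": 0,"ty": 0,"tz": -3,"ax": 0,"ay": 0,"az": 0,"claw": 3},
    {"tx": 0,"ty": 0,"tz": -3,"ax": 0,"ay": 0,"az": 0,"claw": 1},
    {"tx": 0,"ty": 2,"tz": 0,"ax": 0,"ay": 0,"az": 0,"claw": 0},
    {"tx": 0,"ty": 3,"tz": 0,"ax": 0,"ay": 0,"az": 0,"claw": 0},
    {"tx": 0,"ty": 3.4,"tz": 0,"ax": 0,"ay": 0,"az": 0,"claw": 0},
    {"tx": 0,"ty": 0,"tz": 0,"ax": 0,"ay": 0,"az": 0,"claw": 0},
    {"tx": 0,"ty": 0,"tz": 0,"ax": 0,"ay": 0,"az": 0,"claw": 0}
  ]
}}

```text
time_s: 12.22
tcp_pos: [0.4858, -0.033, 0.1251]
ee_rot: [[0.996, 0.087, 0.001], [0.087, -0.996, 0.0], [0.001, -0.0, -1.0]]
wrist_force: [-0.2, -0.1, -0.2]
gripper_width: 0.025
gripper_force: 0.0
```

Run:
```python
from h import *
snap('7')
f=np.load('wrist7.npz');P=wcloud(f);hsv=cv2.cvtColor(f['p'],cv2.COLOR_RGB2HSV)
wood=(hsv[...,0]>12)&(hsv[...,0]<30)&(hsv[...,1]>30)&(hsv[...,1]<150)
m=np.array([np.cos(np.radians(-85)),np.sin(np.radians(-85))]);l=np.array([-m[1],m[0]])
D=P[...,:2]-[.462,.236];a=D@m;b=D@l;z=P[...,2]
s=sense();d=s['tcp_pos'][:2]-np.array([.462,.236]);print('tcp a,b',d@m,d@l)
for n,M in(('platetop',wood&(abs(z-.094)<.004)&(abs(b)<.03)&(a>.2)),('rim',wood&(abs(z-.094)<.004)&(abs(b)<.05)&(a<.2)&(a>.08))):
    if M.any():print(n,M.sum(),'b',np.percentile(b[M]*1000,[1,50,99]).round(1),'a',np.percentile(a[M]*1000,[1,99]).round(1))
```

```text
12.2667 [ 0.4858 -0.0321  0.125 ] yaw 5.07 [ 15.4  14.4 -26.5  -0.  -49.1  79.7] [ 0.7 -0.6 -0.4] 0.013961893546455783
tcp a,b 0.269199679378402 0.00030887274688345956
platetop 1831 b [-18.1   2.6  23.2] a [236.  472.8]
rim 2288 b [-38.4  41.5  48.1] a [ 82.2 186.2]
```

Request:
{"op": "drive_tool", "data": {
  "rows": [
    {"tx": 0.1,"ty": 0,"tz": 2,"ax": 0,"ay": 0,"az": 0,"claw": 0},
    {"tx": 0.1,"ty": 0,"tz": 2.7,"ax": 0,"ay": 0,"az": 0,"claw": 0},
    {"tx": 0,"ty": -0.5,"tz": 0,"ax": 0,"ay": 0,"az": 0,"claw": 0},
    {"tx": 0,"ty": -1,"tz": 0,"ax": 0,"ay": 0,"az": 0,"claw": 0},
    {"tx": 0,"ty": -1,"tz": 0,"ax": 0,"ay": 0,"az": 0,"claw": 0},
    {"tx": 0,"ty": -1,"tz": 0,"ax": 0,"ay": 0,"az": 0,"claw": 0},
    {"tx": 0,"ty": -1,"tz": 0,"ax": 0,"ay": 0,"az": 0,"claw": 0},
    {"tx": 0,"ty": -1,"tz": 0,"ax": 0,"ay": 0,"az": 0,"claw": 0},
    {"tx": 0,"ty": -0.8,"tz": 0,"ax": 0,"ay": 0,"az": 0,"claw": 0},
    {"tx": 0,"ty": -0.5,"tz": 0,"ax": 0,"ay": 0,"az": 0,"claw": 0}
  ]
}}

```text
time_s: 13.1
tcp_pos: [0.4815, 0.0373, 0.0784]
ee_rot: [[0.996, 0.092, 0.001], [0.092, -0.996, -0.0], [0.001, 0.0, -1.0]]
wrist_force: [0.9, -2.8, 1.0]
gripper_width: 0.009
gripper_force: 1.6
```

Request:
{"op": "drive_tool", "data": {
  "rows": [
    {"tx": 0,"ty": -0.5,"tz": 0,"ax": 0,"ay": 0,"az": 0,"claw": 0},
    {"tx": 0,"ty": -0.4,"tz": 0,"ax": 0,"ay": 0,"az": 0,"claw": 0},
    {"tx": 0,"ty": -0.3,"tz": 0,"ax": 0,"ay": 0,"az": 0,"claw": 0},
    {"tx": 0,"ty": 0,"tz": 0,"ax": 0,"ay": 0,"az": 0,"claw": 0}
  ]
}}

```text
time_s: 13.43
tcp_pos: [0.4805, 0.0484, 0.078]
ee_rot: [[0.996, 0.09, 0.001], [0.09, -0.996, 0.0], [0.001, -0.0, -1.0]]
wrist_force: [0.9, -3.1, 1.6]
gripper_width: 0.003
gripper_force: 1.0
```

```bash
cat >> h.py <<'E'
M_=np.array([np.cos(np.radians(-85)),np.sin(np.radians(-85))]);L_=np.array([-M_[1],M_[0]]);AX=np.array([.462,.236])
def plate(k,zt=.094):
    f=np.load(f'wrist{k}.npz');P=wcloud(f);hsv=cv2.cvtColor(f['p'],cv2.COLOR_RGB2HSV)
    wood=(hsv[...,0]>12)&(hsv[...,0]<30)&(hsv[...,1]>30)&(hsv[...,1]<150)
    D=P[...,:2]-AX;a=D@M_;b=D@L_;z=P[...,2]
    d=f['tcp_pos'][:2]-AX;print('tcp a,b',d@M_,d@L_)
    M=wood&(abs(z-zt)<.004)&(abs(b)<.035)&(a>.13)&(a<.3)
    k=cv2.connectedComponentsWithStats(M.astype(np.uint8))
    for j in range(1,k[0]):
        q=k[1]==j
        if k[2][j,4]>50:print('plate',k[2][j],'b',np.percentile(b[q]*1000,[1,50,99]).round(1),'a',np.percentile(a[q]*1000,[1,50,99]).round(1),cv2.minAreaRect((np.stack([a[q],b[q]],1)*1000).astype(np.float32)))
E
python3 - <<'E'
from h import *
snap('8');plate(8)
E
```

```text
13.4833 [0.4806 0.0484 0.0779] yaw 5.15 [ 25.1  17.9 -30.1  -0.  -41.9  70.1] [-1.  -1.9  0.7] 0.0037012837692162828
tcp a,b 0.1884635481673239 0.0021093399861343808
plate [270 260  26  34 734] b [10.5 18.2 24.4] a [168.6 173.9 178.7] ((173.71206665039062, 17.460676193237305), (11.299386978149414, 14.61860179901123), 3.243410348892212)
```

Request:
{"op": "drive_tool", "data": {
  "rows": [
    {"tx": 0,"ty": -0.4,"tz": 0,"ax": 0,"ay": 0,"az": 0,"claw": 0},
    {"tx": 0,"ty": -0.3,"tz": 0,"ax": 0,"ay": 0,"az": 0,"claw": 0},
    {"tx": 0,"ty": -0.2,"tz": 0,"ax": 0,"ay": 0,"az": 0,"claw": 0},
    {"tx": 0,"ty": 0,"tz": 0,"ax": 0,"ay": 0,"az": 0,"claw": 0}
  ]
}}

```text
time_s: 13.82
tcp_pos: [0.4773, 0.0536, 0.0778]
ee_rot: [[0.996, 0.091, -0.006], [0.091, -0.996, -0.007], [-0.007, 0.006, -1.0]]
wrist_force: [-0.2, -15.8, 8.0]
gripper_width: 0.006
gripper_force: 8.0
```

Run:
```python
from h import *
snap('9');plate(9)
```

```text
13.8667 [0.4773 0.0536 0.0778] yaw 5.18 [ 26.   17.9 -30.3   0.2 -42.3  69. ] [ -0.2 -16.4   7.1] 0.00615097455539043
tcp a,b 0.18306557442362265 -0.0006513120876986429
plate [272 261  24  33 722] b [ 8.2 15.7 21.8] a [163.8 168.9 173.7] ((168.6336212158203, 14.85616397857666), (10.563684463500977, 14.262178421020508), 2.1496617794036865)
```

Request:
{"op": "drive_tool", "data": {
  "rows": [
    {"tx": 0,"ty": 1.0,"tz": 0,"ax": 0,"ay": 0,"az": 0,"claw": 0},
    {"tx": 0,"ty": 0.5,"tz": -4,"ax": 0,"ay": 0,"az": 0,"claw": 0},
    {"tx": 0,"ty": 0,"tz": -4,"ax": 0,"ay": 0,"az": 0,"claw": 0},
    {"tx": 0,"ty": 0,"tz": -4,"ax": 0,"ay": 0,"az": 0,"claw": 0},
    {"tx": 0,"ty": 0,"tz": -4,"ax": 0,"ay": 0,"az": 0,"claw": 0},
    {"tx": 0,"ty": 0,"tz": -4,"ax": 0,"ay": 0,"az": 0,"claw": 0},
    {"tx": 0,"ty": 0,"tz": -4,"ax": 0,"ay": 0,"az": 0,"claw": 0},
    {"tx": -1.3,"ty": -3.2,"tz": -2,"ax": 0,"ay": 0,"az": 0,"claw": 0},
    {"tx": -1.3,"ty": -3.2,"tz": -2,"ax": 0,"ay": 0,"az": 0,"claw": 0},
    {"tx": -1.3,"ty": -3.2,"tz": 0,"ax": 0,"ay": 0,"az": 0,"claw": 0}
  ]
}}

```text
time_s: 14.7
tcp_pos: [0.4348, 0.1364, 0.3624]
ee_rot: [[0.996, 0.088, 0.009], [0.088, -0.996, 0.007], [0.009, -0.006, -1.0]]
wrist_force: [1.3, 0.6, 1.1]
gripper_width: 0.005
gripper_force: 0.0
```

Request:
{"op": "drive_tool", "data": {
  "rows": [
    {"tx": -1.3,"ty": -3.2,"tz": 0,"ax": 0,"ay": 0,"az": 0,"claw": 0},
    {"tx": -1.3,"ty": -3.2,"tz": 0,"ax": 0,"ay": 0,"az": 0,"claw": 0},
    {"tx": -1.3,"ty": -3.0,"tz": 0,"ax": 0,"ay": 0,"az": 0,"claw": 0},
    {"tx": 0,"ty": 0,"tz": 0,"ax": 0,"ay": 0,"az": 0,"claw": 0},
    {"tx": 0,"ty": 0,"tz": 0,"ax": 0,"ay": 0,"az": 0,"claw": 0}
  ]
}}

```text
time_s: 15.12
tcp_pos: [0.3853, 0.2263, 0.3576]
ee_rot: [[0.996, 0.094, -0.0], [0.094, -0.996, 0.002], [-0.0, -0.002, -1.0]]
wrist_force: [0.1, 0.9, 0.4]
gripper_width: 0.006
gripper_force: 0.0
```

Run:
```python
from h import *
snap('10')
f=np.load('wrist10.npz');P=wcloud(f);hsv=cv2.cvtColor(f['p'],cv2.COLOR_RGB2HSV)
near=(np.hypot(P[...,0]-.462,P[...,1]-.236)<.2)
m=near&(P[...,2]>.172)&(P[...,2]<.30)
for lab,M in(('knobtop',near&(abs(P[...,2]-.226)<.006)),('balltop',near&(P[...,2]>.172)&(P[...,2]<.19)&(hsv[...,1]>70)),('rim',near&(abs(P[...,2]-.168)<.01)&(hsv[...,1]<50))):
    k=cv2.connectedComponentsWithStats(M.astype(np.uint8))
    for j in range(1,k[0]):
        if k[2][j,4]>40:
            q=P[k[1]==j]*1000;h=cv2.convexHull(q[:,:2].astype(np.float32));print(lab,k[2][j],q.mean(0).round(1),'circ',cv2.minEnclosingCircle(h),'z',np.percentile(q[:,2],[5,95]).round(0))
```

```text
15.1667 [0.3858 0.2253 0.3576] yaw 5.27 [ 51.2  -0.   -8.4  -0.  -81.6  44.1] [-0.4  1.   0.6] 0.005186980522909784
knobtop [412   3   8   8  46] [572.3 163.3 224.8] circ ((572.751220703125, 162.9702911376953), 3.2084169387817383) z [221. 227.]
knobtop [440  26   9   8  54] [557.  138.3 226.5] circ ((557.3257446289062, 138.02670288085938), 3.3635337352752686) z [221. 230.]
knobtop [355 167  23  22 376] [426.3 190.  226.6] circ ((426.2337951660156, 189.19239807128906), 9.135196685791016) z [224. 228.]
balltop [ 293   63   43   41 1347] [501.6 239.  179.8] circ ((501.93096923828125, 239.08163452148438), 19.72834587097168) z [174. 185.]
balltop [129  66  11   7  54] [510.8 415.1 181.7] circ ((510.6982421875, 416.7015075683594), 3.704586982727051) z [174. 189.]
balltop [123  80  11   7  47] [497.  421.1 180.4] circ ((496.8636779785156, 421.7637939453125), 3.509962797164917) z [174. 188.]
balltop [ 295  149   42   41 1323] [422.4 230.1 179.8] circ ((421.4666442871094, 229.74742126464844), 19.965656280517578) z [173. 185.]
rim [406  48   7   9  51] [545.5 152.  166.5] circ ((545.1417846679688, 151.7574920654297), 4.318243980407715) z [160. 170.]
rim [ 240   52  151  148 4576] [463.  236.  168.9] circ ((461.8194274902344, 234.563232421875), 72.14512634277344) z [161. 175.]
```

View pics/wrist10.png

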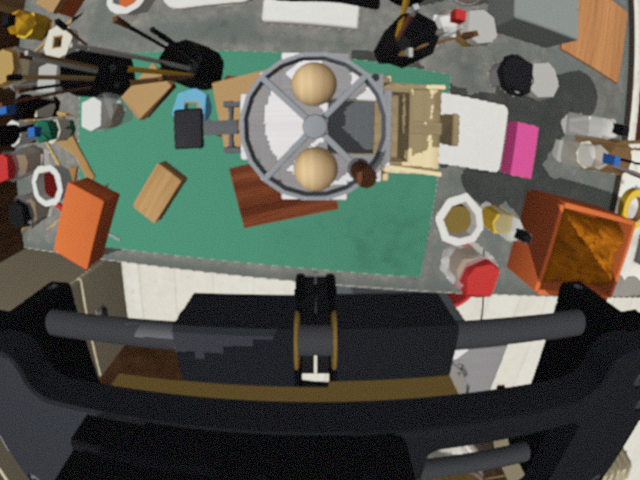

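From above I see only two balls, at (314,84) and (317,170), opposite each other. The knob is at (365,173), the lever pad at (188,128), and the tray is in the bay. The axis is the balls' midpoint, (461.9,234.5). Before leading the knob I'll check for tall things nearby.

Run:
```python
from h import *
f=np.load('wrist10.npz');P=wcloud(f)
g=np.load('side4.npz');S=cloud('side',g['d']);h=np.load('scene4.npz');Q=cloud('scene',h['d'])
Z=[P.reshape(-1,3),S.reshape(-1,3),Q.reshape(-1,3)]
A=np.concatenate(Z);A=A[(A[:,2]>.01)&(A[:,2]<.5)]
print('y:',[round(y,2) for y in np.arange(.12,.58,.04)])
for x in np.arange(.30,.66,.04):
    print(round(x,2),[int(1000*A[(abs(A[:,0]-x)<.02)&(abs(A[:,1]-y)<.02)][:,2].max(initial=0)) for y in np.arange(.12,.58,.04)])
pad=(abs(P[...,2]-.137)<.006)&(np.hypot(P[...,0]-.45,P[...,1]-.369)<.04)&(f['p'].max(-1)<70)
print('pad',pad.sum(),P[pad].mean(0).round(4),cv2.minAreaRect((P[pad][:,:2]*1000).astype(np.float32)))
```

```text
y: [np.float64(0.12), np.float64(0.16), np.float64(0.2), np.float64(0.24), np.float64(0.28), np.float64(0.32), np.float64(0.36), np.float64(0.4), np.float64(0.44), np.float64(0.48), np.float64(0.52), np.float64(0.56)]
0.3 [10, 0, 0, 0, 14, 13, 0, 0, 34, 34, 64, 66]
0.34 [10, 448, 446, 15, 15, 471, 0, 0, 34, 34, 64, 64]
0.38 [472, 472, 472, 440, 473, 473, 13, 33, 35, 34, 0, 60]
0.42 [472, 473, 484, 484, 487, 472, 140, 139, 0, 0, 0, 0]
0.46 [97, 171, 171, 177, 171, 170, 142, 139, 35, 35, 73, 228]
0.5 [97, 171, 179, 187, 175, 170, 87, 219, 218, 37, 100, 230]
0.54 [230, 228, 172, 176, 170, 48, 89, 170, 216, 225, 233, 140]
0.58 [227, 226, 24, 18, 20, 16, 0, 78, 184, 0, 188, 0]
0.62 [100, 181, 57, 66, 66, 63, 19, 20, 19, 48, 49, 48]
pad 1050 [0.4511 0.3673 0.1381] ((450.98126220703125, 368.1172790527344), (41.61750411987305, 31.96348762512207), 4.871248722076416)
```

Run:
```python
from h import *
f=np.load('wrist10.npz');P=wcloud(f);g=np.load('side4.npz');S=cloud('side',g['d']);h=np.load('scene4.npz');Q=cloud('scene',h['d'])
for n,A in(('w',P),('side',S),('sc',Q)):
    A=A.reshape(-1,3);A=A[(A[:,2]>.16)&(A[:,2]<.26)&(A[:,0]>.36)&(A[:,0]<.56)&(A[:,1]>.335)&(A[:,1]<.47)]
    print(n,len(A))
    G={}
    for p in A:
        k=(round(p[0],2),round(p[1],2));G[k]=max(G.get(k,0),int(p[2]*1000))
    print(sorted(G.items()))
```

```text
w 796
[((np.float64(0.49), np.float64(0.42)), 197), ((np.float64(0.49), np.float64(0.43)), 198), ((np.float64(0.5), np.float64(0.39)), 172), ((np.float64(0.5), np.float64(0.42)), 215), ((np.float64(0.5), np.float64(0.43)), 197), ((np.float64(0.51), np.float64(0.39)), 160), ((np.float64(0.51), np.float64(0.41)), 218), ((np.float64(0.51), np.float64(0.42)), 219), ((np.float64(0.53), np.float64(0.45)), 195), ((np.float64(0.53), np.float64(0.46)), 225), ((np.float64(0.53), np.float64(0.47)), 225), ((np.float64(0.54), np.float64(0.45)), 188), ((np.float64(0.54), np.float64(0.46)), 216), ((np.float64(0.55), np.float64(0.4)), 168), ((np.float64(0.55), np.float64(0.41)), 168), ((np.float64(0.56), np.float64(0.4)), 168), ((np.float64(0.56), np.float64(0.41)), 167), ((np.float64(0.56), np.float64(0.44)), 176)]
side 210
[((np.float64(0.49), np.float64(0.42)), 196), ((np.float64(0.49), np.float64(0.43)), 195), ((np.float64(0.5), np.float64(0.39)), 170), ((np.float64(0.5), np.float64(0.4)), 169), ((np.float64(0.5), np.float64(0.42)), 195), ((np.float64(0.5), np.float64(0.43)), 195), ((np.float64(
[... 367 characters left out ...]
0.5), np.float64(0.39)), 170), ((np.float64(0.5), np.float64(0.41)), 206), ((np.float64(0.5), np.float64(0.42)), 212), ((np.float64(0.5), np.float64(0.43)), 183), ((np.float64(0.51), np.float64(0.41)), 216), ((np.float64(0.51), np.float64(0.42)), 217), ((np.float64(0.53), np.float64(0.44)), 164), ((np.float64(0.53), np.float64(0.45)), 193), ((np.float64(0.53), np.float64(0.46)), 194), ((np.float64(0.54), np.float64(0.4)), 170), ((np.float64(0.54), np.float64(0.45)), 175), ((np.float64(0.54), np.float64(0.46)), 197), ((np.float64(0.55), np.float64(0.4)), 166), ((np.float64(0.55), np.float64(0.41)), 161), ((np.float64(0.56), np.float64(0.41)), 167), ((np.float64(0.56), np.float64(0.44)), 186)]
```

Request:
{"op": "drive_tool", "data": {
  "rows": [
    {"tx": 0,"ty": 0,"tz": 0,"ax": 0,"ay": 0,"az": 0.12,"claw": 4},
    {"tx": 0,"ty": 0,"tz": 0,"ax": 0,"ay": 0,"az": 0.12,"claw": 4},
    {"tx": 0,"ty": 0,"tz": 0,"ax": 0,"ay": 0,"az": 0.12,"claw": 4},
    {"tx": 0,"ty": 0,"tz": 0,"ax": 0,"ay": 0,"az": 0.12,"claw": 4},
    {"tx": 0,"ty": 0,"tz": 0,"ax": 0,"ay": 0,"az": 0.12,"claw": 4},
    {"tx": 0,"ty": 0,"tz": 0,"ax": 0,"ay": 0,"az": 0.12,"claw": 4},
    {"tx": 0,"ty": 0,"tz": 0,"ax": 0,"ay": 0,"az": 0.12,"claw": 4},
    {"tx": 0,"ty": 0,"tz": 0,"ax": 0,"ay": 0,"az": 0.12,"claw": 4},
    {"tx": 0,"ty": 0,"tz": 0,"ax": 0,"ay": 0,"az": 0.12,"claw": 4},
    {"tx": 0,"ty": 0,"tz": 0,"ax": 0,"ay": 0,"az": 0.12,"claw": 4}
  ]
}}

```text
time_s: 16.0
tcp_pos: [0.3868, 0.2235, 0.3577]
ee_rot: [[0.437, -0.899, -0.0], [-0.899, -0.437, 0.001], [-0.001, -0.0, -1.0]]
wrist_force: [-1.1, 0.3, -0.1]
gripper_width: 0.456
gripper_force: 0.0
```

Request:
{"op": "drive_tool", "data": {
  "rows": [
    {"tx": 0,"ty": 0,"tz": 0,"ax": 0,"ay": 0,"az": 0.12,"claw": 4},
    {"tx": 0,"ty": 0,"tz": 0,"ax": 0,"ay": 0,"az": 0.12,"claw": 4},
    {"tx": 0,"ty": 0,"tz": 0,"ax": 0,"ay": 0,"az": 0.12,"claw": 4},
    {"tx": 0,"ty": 0,"tz": 0,"ax": 0,"ay": 0,"az": 0.12,"claw": 4},
    {"tx": 0,"ty": 0,"tz": 0,"ax": 0,"ay": 0,"az": 0.12,"claw": 4},
    {"tx": 0,"ty": 0,"tz": 0,"ax": 0,"ay": 0,"az": 0.12,"claw": 4},
    {"tx": 0,"ty": 0,"tz": 0,"ax": 0,"ay": 0,"az": 0.12,"claw": 4},
    {"tx": 0,"ty": 0,"tz": 0,"ax": 0,"ay": 0,"az": 0.12,"claw": 4},
    {"tx": 0,"ty": 0,"tz": 0,"ax": 0,"ay": 0,"az": 0.12,"claw": 4},
    {"tx": 0,"ty": 0,"tz": 0,"ax": 0,"ay": 0,"az": 0.08,"claw": 4}
  ]
}}

```text
time_s: 16.83
tcp_pos: [0.3868, 0.2235, 0.3577]
ee_rot: [[-0.649, -0.76, -0.0], [-0.76, 0.649, 0.001], [-0.0, 0.001, -1.0]]
wrist_force: [0.2, -0.3, -0.9]
gripper_width: 0.459
gripper_force: 0.0
```

Request:
{"op": "drive_tool", "data": {
  "rows": [
    {"tx": 0.1,"ty": -2.7,"tz": 0,"ax": 0,"ay": 0,"az": 0,"claw": 4},
    {"tx": 0.1,"ty": -2.7,"tz": 0,"ax": 0,"ay": 0,"az": 0,"claw": 4},
    {"tx": 0,"ty": 0,"tz": 3,"ax": 0,"ay": 0,"az": 0,"claw": 4},
    {"tx": 0,"ty": 0,"tz": 3,"ax": 0,"ay": 0,"az": 0,"claw": 4},
    {"tx": 0,"ty": 0,"tz": 2,"ax": 0,"ay": 0,"az": 0,"claw": 4},
    {"tx": 0,"ty": 0,"tz": 0,"ax": 0,"ay": 0,"az": 0,"claw": 4}
  ]
}}

```text
time_s: 17.33
tcp_pos: [0.4245, 0.1855, 0.2733]
ee_rot: [[-0.646, -0.763, -0.008], [-0.763, 0.646, -0.004], [0.009, 0.003, -1.0]]
wrist_force: [-0.8, 0.4, 0.4]
gripper_width: 0.46
gripper_force: 0.0
```

Run:
```python
from h import *
snap('11')
f=np.load('wrist11.npz');P=wcloud(f)
M=(np.hypot(P[...,0]-.4259,P[...,1]-.1892)<.03)&(abs(P[...,2]-.226)<.006)
print(M.sum());
if M.any():
    k=cv2.connectedComponentsWithStats(M.astype(np.uint8));j=1+np.argmax(k[2][1:,4]);q=P[k[1]==j]*1000;print(k[2][j],cv2.minEnclosingCircle(cv2.convexHull(q[:,:2].astype(np.float32))))
```

```text
17.3833 [0.4259 0.1864 0.2762] yaw -130.19 [ 43.7   4.1 -15.5  -0.  -70.7 -83.9] [-0.6  0.1 -0.4] 0.46158825088399047
667
[303 248  29  29 667] ((425.667236328125, 189.14939880371094), 9.102237701416016)
```

Request:
{"op": "drive_tool", "data": {
  "rows": [
    {"tx": -0.2,"ty": 0.2,"tz": 3,"ax": 0,"ay": 0,"az": 0,"claw": 4},
    {"tx": 0,"ty": 0,"tz": 3,"ax": 0,"ay": 0,"az": 0,"claw": 4},
    {"tx": 0,"ty": 0,"tz": 1.9,"ax": 0,"ay": 0,"az": 0,"claw": 4},
    {"tx": 0,"ty": 0,"tz": 0,"ax": 0,"ay": 0,"az": 0,"claw": 1},
    {"tx": 0,"ty": 0,"tz": 0,"ax": 0,"ay": 0,"az": 0,"claw": 1},
    {"tx": 0,"ty": 0,"tz": 0,"ax": 0,"ay": 0,"az": 0,"claw": 1},
    {"tx": 0,"ty": 0,"tz": 0,"ax": 0,"ay": 0,"az": 0,"claw": 1},
    {"tx": 0,"ty": 0,"tz": 0,"ax": 0,"ay": 0,"az": 0,"claw": 1},
    {"tx": 0,"ty": 0,"tz": 0,"ax": 0,"ay": 0,"az": 0,"claw": 1}
  ]
}}

```text
time_s: 18.13
tcp_pos: [0.4271, 0.1917, 0.2009]
ee_rot: [[-0.643, -0.766, 0.004], [-0.766, 0.643, 0.002], [-0.004, -0.001, -1.0]]
wrist_force: [-0.9, 0.1, 6.2]
gripper_width: 0.198
gripper_force: 30.0
```

```bash
cat >> h.py <<'E'
def arc(t0,t1,n,ax=(.4619,.2345),R=.058):
    s=sense();X=np.array(s['ee_rot'])[:2,:2];print(s['tcp_pos'],s['gripper_width'],s['gripper_force'],s['wrist_force'].round(1) if hasattr(s['wrist_force'],'round') else '')
    p=np.array(s['tcp_pos'][:2])
    d=p-ax;print('now ang',np.degrees(np.arctan2(d[1],d[0])),'r',np.hypot(*d))
    for t in np.radians(np.linspace(t0,t1,n+1)[1:]):
        q=np.array(ax)+R*np.array([np.cos(t),np.sin(t)]);e=(q-p)@X*100;print(e.round(2));p=p+X@e.round(2)/100
E
python3 - <<'E'
from h import *
arc(-128.6,-220.2,9)
E
```

```text
[0.42710716 0.19166949 0.20093671] 0.1978784878144103 30.000147130340338 [-0.9  0.1  6.2]
now ang -129.08825734362088 r 0.05518146410601902
[0.21 0.97]
[-0.24  1.  ]
[-0.42  0.94]
[-0.58  0.85]
[-0.72  0.74]
[-0.84  0.59]
[-0.93  0.44]
[-0.99  0.27]
[-1.03  0.09]
```

Request:
{"op": "drive_tool", "data": {
  "rows": [
    {"tx": 0.21,"ty": 0.97,"tz": -0.2,"ax": 0,"ay": 0,"az": 0,"claw": 1},
    {"tx": -0.24,"ty": 1.0,"tz": 0,"ax": 0,"ay": 0,"az": 0,"claw": 1},
    {"tx": -0.42,"ty": 0.94,"tz": 0,"ax": 0,"ay": 0,"az": 0,"claw": 1},
    {"tx": -0.58,"ty": 0.85,"tz": 0,"ax": 0,"ay": 0,"az": 0,"claw": 1},
    {"tx": -0.72,"ty": 0.74,"tz": 0,"ax": 0,"ay": 0,"az": 0,"claw": 1},
    {"tx": -0.84,"ty": 0.59,"tz": 0,"ax": 0,"ay": 0,"az": 0,"claw": 1},
    {"tx": -0.93,"ty": 0.44,"tz": 0,"ax": 0,"ay": 0,"az": 0,"claw": 1},
    {"tx": -0.99,"ty": 0.27,"tz": 0,"ax": 0,"ay": 0,"az": 0,"claw": 1},
    {"tx": -1.03,"ty": 0.09,"tz": 0,"ax": 0,"ay": 0,"az": 0,"claw": 1},
    {"tx": 0,"ty": 0,"tz": 0,"ax": 0,"ay": 0,"az": 0,"claw": 1}
  ]
}}

```text
time_s: 18.97
tcp_pos: [0.4178, 0.2722, 0.201]
ee_rot: [[-0.643, -0.766, 0.002], [-0.766, 0.643, 0.0], [-0.001, -0.001, -1.0]]
wrist_force: [4.5, -1.9, -0.1]
gripper_width: 0.198
gripper_force: 30.0
```

Run:
```python
from h import *
arc(-220,-220.2,1)
snap('12',('scene','side'))
for n in('scene','side'):
    f=np.load(n+'12.npz');S=cloud(n,f['d']);hsv=cv2.cvtColor(f['p'],cv2.COLOR_RGB2HSV)
    M=(np.hypot(S[...,0]-.4619,S[...,1]-.2345)<.07)&(S[...,2]>.165)&(S[...,2]<.19)&(hsv[...,1]>60)&(hsv[...,2]>90)
    k=cv2.connectedComponentsWithStats(M.astype(np.uint8))
    for j in range(1,k[0]):
        if k[2][j,4]>15:q=S[k[1]==j];print(n,k[2][j],q.mean(0).round(4))
```

```text
[0.41777619 0.27222485 0.20102964] 0.19823801370182698 30.000326335430145 [ 4.5 -1.9 -0.1]
now ang 139.4703107662059 r 0.05805234992996186
[ 0.03 -0.01]
19.0667 [0.4169 0.2712 0.201 ] yaw -130.04 [ 51.8  10.6 -19.    0.1 -60.3 -91.9] [ 4.5 -1.8 -0.4] 0.19214180046596027
scene [233 225  11   9  75] [0.447  0.2667 0.1759]
scene [256 230  13  10  93] [0.462  0.1817 0.1759]
side [346 255  17  12 157] [0.4686 0.2012 0.175 ]
side [351 271  18  13 193] [0.4559 0.2866 0.175 ]
```

Request:
{"op": "drive_tool", "data": {
  "rows": [
    {"tx": 0,"ty": 0,"tz": 0,"ax": 0,"ay": 0,"az": 0,"claw": 4},
    {"tx": 0,"ty": 0,"tz": 0,"ax": 0,"ay": 0,"az": 0,"claw": 4},
    {"tx": 0,"ty": 0,"tz": 0,"ax": 0,"ay": 0,"az": 0,"claw": 4},
    {"tx": 0,"ty": 0,"tz": -3,"ax": 0,"ay": 0,"az": 0,"claw": 4},
    {"tx": 0,"ty": 0,"tz": -3,"ax": 0,"ay": 0,"az": 0,"claw": 4},
    {"tx": -3.1,"ty": 1.2,"tz": 0,"ax": 0,"ay": 0,"az": 0,"claw": 0},
    {"tx": -3.2,"ty": 1.2,"tz": 0,"ax": 0,"ay": 0,"az": 0,"claw": 0},
    {"tx": -3.2,"ty": 1.2,"tz": 0,"ax": 0,"ay": 0,"az": 0,"claw": 0},
    {"tx": 0,"ty": 0,"tz": 3,"ax": 0,"ay": 0,"az": 0,"claw": 0},
    {"tx": 0,"ty": 0,"tz": 3,"ax": 0,"ay": 0,"az": 0,"claw": 0}
  ]
}}

```text
time_s: 19.9
tcp_pos: [0.4505, 0.3698, 0.2012]
ee_rot: [[-0.642, -0.766, 0.002], [-0.766, 0.642, 0.004], [-0.005, 0.001, -1.0]]
wrist_force: [-0.0, -0.4, -0.9]
gripper_width: 0.164
gripper_force: 0.0
```

Request:
{"op": "drive_tool", "data": {
  "rows": [
    {"tx": 0,"ty": 0,"tz": 3,"ax": 0,"ay": 0,"az": 0,"claw": 0},
    {"tx": 0,"ty": 0,"tz": 2,"ax": 0,"ay": 0,"az": 0,"claw": 0},
    {"tx": 0,"ty": 0,"tz": 0,"ax": 0,"ay": 0,"az": 0,"claw": 0}
  ]
}}

```text
time_s: 20.15
tcp_pos: [0.4472, 0.3647, 0.1458]
ee_rot: [[-0.644, -0.765, -0.008], [-0.765, 0.644, -0.007], [0.011, 0.001, -1.0]]
wrist_force: [-0.8, -0.4, -1.9]
gripper_width: 0.014
gripper_force: 0.0
```

Run:
```python
from h import *
s=sense();print(s['tcp_pos'],s['wrist_force'],(np.array([.451,.368])-s['tcp_pos'][:2])@np.array(s['ee_rot'])[:2,:2])
```

```text
[0.44716687 0.36465326 0.14579034] [-0.81619227 -0.42086873 -1.91496476] [-0.00502877 -0.00077589]
```

Request:
{"op": "drive_tool", "data": {
  "rows": [
    {"tx": -0.2,"ty": 0,"tz": 1.0,"ax": 0,"ay": 0,"az": 0,"claw": 0},
    {"tx": 0,"ty": 0,"tz": 1.0,"ax": 0,"ay": 0,"az": 0,"claw": 0},
    {"tx": 0,"ty": 0,"tz": 1.0,"ax": 0,"ay": 0,"az": 0,"claw": 0},
    {"tx": 0,"ty": 0,"tz": 0.6,"ax": 0,"ay": 0,"az": 0,"claw": 0},
    {"tx": 0,"ty": 0,"tz": 0,"ax": 0,"ay": 0,"az": 0,"claw": 0},
    {"tx": 0,"ty": 0,"tz": 0,"ax": 0,"ay": 0,"az": 0,"claw": 0}
  ]
}}

```text
time_s: 20.65
tcp_pos: [0.4527, 0.3699, 0.1172]
ee_rot: [[-0.643, -0.766, 0.004], [-0.766, 0.643, 0.003], [-0.005, -0.001, -1.0]]
wrist_force: [-0.6, 0.4, 6.8]
gripper_width: 0.005
gripper_force: 2.8
```

Request:
{"op": "drive_tool", "data": {
  "rows": [
    {"tx": 0,"ty": 0,"tz": 0.3,"ax": 0,"ay": 0,"az": 0,"claw": 0},
    {"tx": 0,"ty": 0,"tz": 0,"ax": 0,"ay": 0,"az": 0,"claw": 0},
    {"tx": 0,"ty": 0,"tz": 0,"ax": 0,"ay": 0,"az": 0,"claw": 0},
    {"tx": 0,"ty": 0,"tz": 0,"ax": 0,"ay": 0,"az": 0,"claw": 0},
    {"tx": 0,"ty": 0,"tz": 0,"ax": 0,"ay": 0,"az": 0,"claw": 0},
    {"tx": 0,"ty": 0,"tz": 0,"ax": 0,"ay": 0,"az": 0,"claw": 0}
  ]
}}

```text
time_s: 21.15
tcp_pos: [0.4529, 0.3702, 0.115]
ee_rot: [[-0.643, -0.766, 0.005], [-0.766, 0.643, 0.004], [-0.006, -0.001, -1.0]]
wrist_force: [0.3, -0.4, 6.9]
gripper_width: 0.007
gripper_force: 3.2
```

```bash
cat >> h.py <<'E'
def balls(k,n='scene'):
    f=np.load(n+k+'.npz');S=cloud(n,f['d']) if n!='wrist' else wcloud(f);hsv=cv2.cvtColor(f['p'],cv2.COLOR_RGB2HSV)
    M=(np.hypot(S[...,0]-.4619,S[...,1]-.2345)<.07)&(S[...,2]>.155)&(S[...,2]<.19)&(hsv[...,1]>60)&(hsv[...,2]>90)
    k=cv2.connectedComponentsWithStats(M.astype(np.uint8))
    for j in range(1,k[0]):
        if k[2][j,4]>15:q=S[k[1]==j];print(n,k[2][j],q.mean(0).round(4),q[:,2].max().round(3))
E
python3 - <<'E'
from h import *
snap('13',('scene','side'));balls('13');balls('13','side')
E
```

```text
21.25 [0.4529 0.3702 0.115 ] yaw -129.99 [ 55.2  23.6 -14.    0.1 -52.1 -95.2] [-0.1 -1.3  7.4] 0.004404895764677991
scene [234 223  12  11 109] [0.4557 0.2691 0.1734] 0.187
```

Request:
{"op": "drive_tool", "data": {
  "rows": [
    {"tx": 0,"ty": 0,"tz": 0.2,"ax": 0,"ay": 0,"az": 0,"claw": 0},
    {"tx": 0,"ty": 0,"tz": 0,"ax": 0,"ay": 0,"az": 0,"claw": 0},
    {"tx": 0,"ty": 0,"tz": 0,"ax": 0,"ay": 0,"az": 0,"claw": 0},
    {"tx": 0,"ty": 0,"tz": 0,"ax": 0,"ay": 0,"az": 0,"claw": 0},
    {"tx": 0,"ty": 0,"tz": 0,"ax": 0,"ay": 0,"az": 0,"claw": 0},
    {"tx": 0,"ty": 0,"tz": 0,"ax": 0,"ay": 0,"az": 0,"claw": 0}
  ]
}}

```text
time_s: 21.75
tcp_pos: [0.4532, 0.3704, 0.1144]
ee_rot: [[-0.642, -0.766, 0.006], [-0.766, 0.642, 0.005], [-0.007, -0.001, -1.0]]
wrist_force: [-2.2, -0.3, 12.8]
gripper_width: 0.001
gripper_force: 5.4
```

Request:
{"op": "drive_tool", "data": {
  "rows": [
    {"tx": 0,"ty": 0,"tz": -3,"ax": 0,"ay": 0,"az": 0,"claw": 0},
    {"tx": 0,"ty": 0,"tz": -4,"ax": 0,"ay": 0,"az": 0,"claw": 0},
    {"tx": 0,"ty": 0,"tz": -4,"ax": 0,"ay": 0,"az": 0,"claw": 4},
    {"tx": 0,"ty": 0,"tz": -4,"ax": 0,"ay": 0,"az": 0,"claw": 4},
    {"tx": 0,"ty": 0,"tz": -2,"ax": 0,"ay": 0,"az": 0,"claw": 4},
    {"tx": 0,"ty": 0,"tz": 0,"ax": 0,"ay": 0,"az": 0,"claw": 4}
  ]
}}

```text
time_s: 22.25
tcp_pos: [0.4535, 0.3705, 0.2875]
ee_rot: [[-0.643, -0.766, 0.01], [-0.766, 0.643, 0.011], [-0.015, -0.001, -1.0]]
wrist_force: [-0.1, 0.4, 0.1]
gripper_width: 0.223
gripper_force: 0.0
```

Run:
```python
from h import *
snap('14',('scene','wrist'));balls('14');balls('14','wrist')
f=np.load('wrist14.npz');P=wcloud(f)
M=(np.hypot(P[...,0]-.4619,P[...,1]-.2345)<.075)&(abs(P[...,2]-.226)<.006)
if M.any():print('knob',M.sum(),P[M].mean(0),cv2.minEnclosingCircle((P[M][:,:2]*1000).astype(np.float32)))
cv2.imwrite('pics/c14.png',cv2.resize(f['p'][0:330,100:540],None,fx=1.6,fy=1.6)[...,::-1])
```

```text
22.35 [0.4513 0.3689 0.2812] yaw -130.06 [ 55.2  15.8  -0.2  -0.  -73.8 -95.2] [ 0.9  0.7 -0. ] 0.3145865782025746
scene [234 223  12  11 109] [0.4561 0.2696 0.1731] 0.186
wrist [ 201  121   54   53 2110] [0.4606 0.28   0.1792] 0.187
knob 682 [0.41507352 0.26969737 0.22666788] ((415.1671447753906, 269.1969909667969), 9.041699409484863)
```

View pics/c14.png

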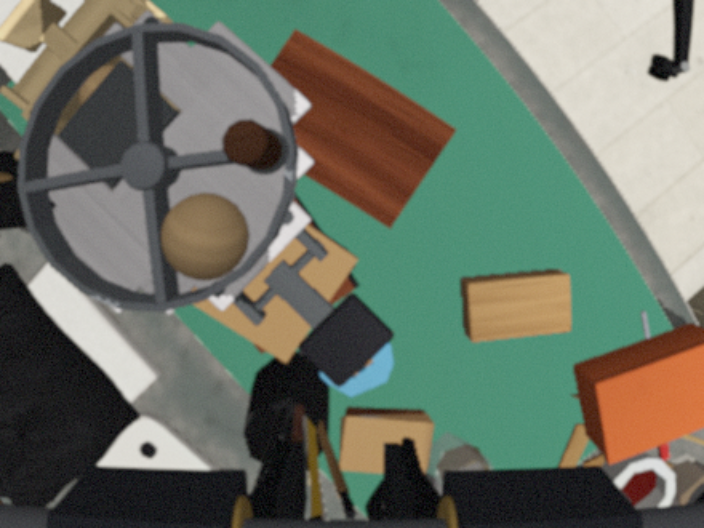

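The hole pocket is empty, so the first ball dropped. The other ball is at crop (205,235) and the knob at (415,269) mm. I'll take the knob again.

Request:
{"op": "drive_tool", "data": {
  "rows": [
    {"tx": 3.3,"ty": -1.2,"tz": 0,"ax": 0,"ay": 0,"az": 0,"claw": 4},
    {"tx": 3.3,"ty": -1.2,"tz": 0,"ax": 0,"ay": 0,"az": 0,"claw": 4},
    {"tx": 3.3,"ty": -1.2,"tz": 0,"ax": 0,"ay": 0,"az": 0,"claw": 4},
    {"tx": 0,"ty": 0,"tz": 0,"ax": 0,"ay": 0,"az": 0,"claw": 4},
    {"tx": 0,"ty": 0,"tz": 0,"ax": 0,"ay": 0,"az": 0,"claw": 4}
  ]
}}

```text
time_s: 22.77
tcp_pos: [0.4143, 0.268, 0.2791]
ee_rot: [[-0.644, -0.765, -0.001], [-0.765, 0.644, -0.001], [0.001, 0.0, -1.0]]
wrist_force: [1.6, 0.2, 1.2]
gripper_width: 0.46
gripper_force: 0.0
```

Run:
```python
from h import *
s=sense();print(s['tcp_pos'],(np.array([.4152,.2692])-s['tcp_pos'][:2])@np.array(s['ee_rot'])[:2,:2]*100)
```

```text
[0.41433304 0.26804005 0.27910583] [-0.14456598  0.00845836]
```

Request:
{"op": "drive_tool", "data": {
  "rows": [
    {"tx": -0.15,"ty": 0,"tz": 3,"ax": 0,"ay": 0,"az": 0,"claw": 4},
    {"tx": 0,"ty": 0,"tz": 3,"ax": 0,"ay": 0,"az": 0,"claw": 4},
    {"tx": 0,"ty": 0,"tz": 1.8,"ax": 0,"ay": 0,"az": 0,"claw": 4},
    {"tx": 0,"ty": 0,"tz": 0,"ax": 0,"ay": 0,"az": 0,"claw": 4},
    {"tx": 0,"ty": 0,"tz": 0,"ax": 0,"ay": 0,"az": 0,"claw": 1},
    {"tx": 0,"ty": 0,"tz": 0,"ax": 0,"ay": 0,"az": 0,"claw": 1},
    {"tx": 0,"ty": 0,"tz": 0,"ax": 0,"ay": 0,"az": 0,"claw": 1},
    {"tx": 0,"ty": 0,"tz": 0,"ax": 0,"ay": 0,"az": 0,"claw": 1},
    {"tx": 0,"ty": 0,"tz": 0,"ax": 0,"ay": 0,"az": 0,"claw": 1}
  ]
}}

```text
time_s: 23.52
tcp_pos: [0.417, 0.2711, 0.2031]
ee_rot: [[-0.643, -0.766, 0.003], [-0.766, 0.643, 0.001], [-0.003, -0.001, -1.0]]
wrist_force: [1.3, -0.7, 1.4]
gripper_width: 0.2
gripper_force: 30.0
```

Run:
```python
from h import *
arc(143.4,319.8,18)
```

```text
[0.41704267 0.27108407 0.20310836] 0.20042924920173105 30.00030342489481 [ 1.3 -0.7  1.4]
now ang 140.80052194326325 r 0.057884147367251226
[ 1.24 -0.14]
[ 0.95 -0.31]
[ 0.87 -0.46]
[ 0.78 -0.61]
[ 0.67 -0.73]
[ 0.54 -0.83]
[ 0.38 -0.92]
[ 0.23 -0.96]
[ 0.05 -0.99]
[-0.11 -0.99]
[-0.28 -0.95]
[-0.43 -0.89]
[-0.58 -0.8 ]
[-0.71 -0.69]
[-0.82 -0.56]
[-0.9  -0.42]
[-0.96 -0.25]
[-0.99 -0.09]
```

Request:
{"op": "drive_tool", "data": {
  "rows": [
    {"tx": 1.24,"ty": -0.14,"tz": 0,"ax": 0,"ay": 0,"az": 0,"claw": 1},
    {"tx": 0.95,"ty": -0.31,"tz": 0,"ax": 0,"ay": 0,"az": 0,"claw": 1},
    {"tx": 0.87,"ty": -0.46,"tz": 0,"ax": 0,"ay": 0,"az": 0,"claw": 1},
    {"tx": 0.78,"ty": -0.61,"tz": 0,"ax": 0,"ay": 0,"az": 0,"claw": 1},
    {"tx": 0.67,"ty": -0.73,"tz": 0,"ax": 0,"ay": 0,"az": 0,"claw": 1},
    {"tx": 0.54,"ty": -0.83,"tz": 0,"ax": 0,"ay": 0,"az": 0,"claw": 1},
    {"tx": 0.38,"ty": -0.92,"tz": 0,"ax": 0,"ay": 0,"az": 0,"claw": 1},
    {"tx": 0.23,"ty": -0.96,"tz": 0,"ax": 0,"ay": 0,"az": 0,"claw": 1},
    {"tx": 0.05,"ty": -0.99,"tz": 0,"ax": 0,"ay": 0,"az": 0,"claw": 1}
  ]
}}

```text
time_s: 24.27
tcp_pos: [0.4274, 0.1913, 0.2032]
ee_rot: [[-0.643, -0.766, 0.007], [-0.766, 0.643, 0.008], [-0.01, -0.0, -1.0]]
wrist_force: [4.7, 7.1, -3.8]
gripper_width: 0.198
gripper_force: 30.0
```

Request:
{"op": "drive_tool", "data": {
  "rows": [
    {"tx": -0.11,"ty": -0.99,"tz": 0,"ax": 0,"ay": 0,"az": 0,"claw": 1},
    {"tx": -0.28,"ty": -0.95,"tz": 0,"ax": 0,"ay": 0,"az": 0,"claw": 1},
    {"tx": -0.43,"ty": -0.89,"tz": 0,"ax": 0,"ay": 0,"az": 0,"claw": 1},
    {"tx": -0.58,"ty": -0.8,"tz": 0,"ax": 0,"ay": 0,"az": 0,"claw": 1},
    {"tx": -0.71,"ty": -0.69,"tz": 0,"ax": 0,"ay": 0,"az": 0,"claw": 1},
    {"tx": -0.82,"ty": -0.56,"tz": 0,"ax": 0,"ay": 0,"az": 0,"claw": 1},
    {"tx": -0.9,"ty": -0.42,"tz": 0,"ax": 0,"ay": 0,"az": 0,"claw": 1},
    {"tx": -0.96,"ty": -0.25,"tz": 0,"ax": 0,"ay": 0,"az": 0,"claw": 1},
    {"tx": -0.99,"ty": -0.09,"tz": 0,"ax": 0,"ay": 0,"az": 0,"claw": 1},
    {"tx": 0,"ty": 0,"tz": 0,"ax": 0,"ay": 0,"az": 0,"claw": 1}
  ]
}}

```text
time_s: 25.1
tcp_pos: [0.5074, 0.1983, 0.203]
ee_rot: [[-0.643, -0.766, 0.003], [-0.766, 0.643, 0.001], [-0.003, -0.002, -1.0]]
wrist_force: [-1.2, 1.8, 4.9]
gripper_width: 0.198
gripper_force: 30.0
```

Run:
```python
from h import *
arc(-40,-40.2,1)
```

```text
[0.50739264 0.19825086 0.20302955] 0.19751438995253787 30.009019947610795 [-1.2  1.8  4.9]
now ang -38.54830537262099 r 0.05816854829885302
[0.17 0.02]
```

Request:
{"op": "drive_tool", "data": {
  "rows": [
    {"tx": 0.17,"ty": 0,"tz": 0,"ax": 0,"ay": 0,"az": 0,"claw": 1},
    {"tx": 0,"ty": 0,"tz": 0,"ax": 0,"ay": 0,"az": 0,"claw": 1},
    {"tx": 0,"ty": 0,"tz": 0,"ax": 0,"ay": 0,"az": 0,"claw": 3},
    {"tx": 0,"ty": 0,"tz": 0,"ax": 0,"ay": 0,"az": 0,"claw": 4},
    {"tx": 0,"ty": 0,"tz": 0,"ax": 0,"ay": 0,"az": 0,"claw": 4},
    {"tx": 0,"ty": 0,"tz": -4,"ax": 0,"ay": 0,"az": 0,"claw": 4},
    {"tx": 0,"ty": 0,"tz": -4,"ax": 0,"ay": 0,"az": 0,"claw": 0},
    {"tx": -1.9,"ty": 3,"tz": 0,"ax": 0,"ay": 0,"az": 0,"claw": 0},
    {"tx": -1.9,"ty": 3,"tz": 0,"ax": 0,"ay": 0,"az": 0,"claw": 0},
    {"tx": -1.9,"ty": 3,"tz": 0,"ax": 0,"ay": 0,"az": 0,"claw": 0}
  ]
}}

```text
time_s: 25.93
tcp_pos: [0.4717, 0.2974, 0.2823]
ee_rot: [[-0.645, -0.764, 0.0], [-0.764, 0.645, 0.0], [-0.0, 0.0, -1.0]]
wrist_force: [0.4, 0.9, 0.1]
gripper_width: 0.242
gripper_force: 0.0
```

Request:
{"op": "drive_tool", "data": {
  "rows": [
    {"tx": -1.9,"ty": 3,"tz": 0,"ax": 0,"ay": 0,"az": 0,"claw": 0},
    {"tx": -1.9,"ty": 3.1,"tz": 0,"ax": 0,"ay": 0,"az": 0,"claw": 0},
    {"tx": 0,"ty": 0,"tz": 0,"ax": 0,"ay": 0,"az": 0,"claw": 0},
    {"tx": 0,"ty": 0,"tz": 0,"ax": 0,"ay": 0,"az": 0,"claw": 0}
  ]
}}

```text
time_s: 26.27
tcp_pos: [0.4489, 0.3664, 0.2806]
ee_rot: [[-0.641, -0.767, -0.002], [-0.767, 0.641, -0.002], [0.003, -0.0, -1.0]]
wrist_force: [-0.4, 0.3, -0.1]
gripper_width: 0.018
gripper_force: 0.0
```

Run:
```python
from h import *
snap('15',('scene','wrist'));balls('15');balls('15','wrist')
s=sense();print((np.array([.451,.369])-s['tcp_pos'][:2])@np.array(s['ee_rot'])[:2,:2]*100)
f=np.load('wrist15.npz');P=wcloud(f)
M=(np.hypot(P[...,0]-.4619,P[...,1]-.2345)<.075)&(abs(P[...,2]-.226)<.006)
if M.any():
    c=np.array(cv2.minEnclosingCircle((P[M][:,:2]*1000).astype(np.float32))[0])-[461.9,234.5];print('knob',c,np.degrees(np.arctan2(c[1],c[0])))
```

```text
26.3667 [0.4497 0.3647 0.2812] yaw -130.05 [ 55.1  15.6  -0.5   0.  -74.  -95.1] [ 0.5 -0.3 -0.5] 0.005254366032085039
scene [255 230  14  12 112] [0.4599 0.1831 0.174 ] 0.186
wrist [ 127   53   49   52 1768] [0.466  0.1939 0.1793] 0.187
[-0.41287488  0.17306015]
knob [ 41.13039551 -40.06170654] -44.24588931691182
```

Request:
{"op": "drive_tool", "data": {
  "rows": [
    {"tx": -0.4,"ty": 0.15,"tz": 3,"ax": 0,"ay": 0,"az": 0,"claw": 0},
    {"tx": 0,"ty": 0,"tz": 4,"ax": 0,"ay": 0,"az": 0,"claw": 0},
    {"tx": 0,"ty": 0,"tz": 4,"ax": 0,"ay": 0,"az": 0,"claw": 0},
    {"tx": 0,"ty": 0,"tz": 2,"ax": 0,"ay": 0,"az": 0,"claw": 0},
    {"tx": 0,"ty": 0,"tz": 1,"ax": 0,"ay": 0,"az": 0,"claw": 0},
    {"tx": 0,"ty": 0,"tz": 1,"ax": 0,"ay": 0,"az": 0,"claw": 0},
    {"tx": 0,"ty": 0,"tz": 1,"ax": 0,"ay": 0,"az": 0,"claw": 0},
    {"tx": 0,"ty": 0,"tz": 0.9,"ax": 0,"ay": 0,"az": 0,"claw": 0},
    {"tx": 0,"ty": 0,"tz": 0,"ax": 0,"ay": 0,"az": 0,"claw": 0}
  ]
}}

```text
time_s: 27.12
tcp_pos: [0.4533, 0.3705, 0.1153]
ee_rot: [[-0.643, -0.766, 0.005], [-0.766, 0.643, 0.004], [-0.006, -0.001, -1.0]]
wrist_force: [-0.8, 0.5, 7.0]
gripper_width: 0.008
gripper_force: 2.8
```

Request:
{"op": "drive_tool", "data": {
  "rows": [
    {"tx": 0,"ty": 0,"tz": 0,"ax": 0,"ay": 0,"az": 0,"claw": 0},
    {"tx": 0,"ty": 0,"tz": 0.1,"ax": 0,"ay": 0,"az": 0,"claw": 0},
    {"tx": 0,"ty": 0,"tz": 0,"ax": 0,"ay": 0,"az": 0,"claw": 0},
    {"tx": 0,"ty": 0,"tz": 0,"ax": 0,"ay": 0,"az": 0,"claw": 0},
    {"tx": 0,"ty": 0,"tz": 0,"ax": 0,"ay": 0,"az": 0,"claw": 0},
    {"tx": 0,"ty": 0,"tz": 0,"ax": 0,"ay": 0,"az": 0,"claw": 0},
    {"tx": 0,"ty": 0,"tz": 0,"ax": 0,"ay": 0,"az": 0,"claw": 0},
    {"tx": 0,"ty": 0,"tz": 0,"ax": 0,"ay": 0,"az": 0,"claw": 0},
    {"tx": 0,"ty": 0,"tz": 0,"ax": 0,"ay": 0,"az": 0,"claw": 0},
    {"tx": 0,"ty": 0,"tz": 0,"ax": 0,"ay": 0,"az": 0,"claw": 0}
  ]
}}

```text
time_s: 27.95
tcp_pos: [0.4534, 0.3709, 0.1157]
ee_rot: [[-0.643, -0.766, 0.006], [-0.766, 0.643, 0.005], [-0.008, -0.001, -1.0]]
wrist_force: [-1.2, -0.8, 6.6]
gripper_width: 0.008
gripper_force: 2.8
```

Request:
{"op": "drive_tool", "data": {
  "rows": [
    {"tx": 0,"ty": 0,"tz": 0,"ax": 0,"ay": 0,"az": 0,"claw": 0},
    {"tx": 0,"ty": 0,"tz": 0,"ax": 0,"ay": 0,"az": 0,"claw": 0},
    {"tx": 0,"ty": 0,"tz": -2,"ax": 0,"ay": 0,"az": 0,"claw": 0},
    {"tx": 0,"ty": 0,"tz": -4,"ax": 0,"ay": 0,"az": 0,"claw": 0},
    {"tx": 0,"ty": 0,"tz": -4,"ax": 0,"ay": 0,"az": 0,"claw": 0},
    {"tx": 0,"ty": 0,"tz": -4,"ax": 0,"ay": 0,"az": 0,"claw": 0},
    {"tx": 0,"ty": 0,"tz": -3,"ax": 0,"ay": 0,"az": 0,"claw": 0},
    {"tx": 0,"ty": 0,"tz": 0,"ax": 0,"ay": 0,"az": 0,"claw": 0}
  ]
}}

```text
time_s: 28.62
tcp_pos: [0.4547, 0.3716, 0.2922]
ee_rot: [[-0.643, -0.766, 0.014], [-0.766, 0.643, 0.014], [-0.02, -0.002, -1.0]]
wrist_force: [0.3, -0.9, 1.4]
gripper_width: 0.001
gripper_force: 0.0
```

Run:
```python
from h import *
snap('16',('scene','wrist'));balls('16');balls('16','wrist')
f=np.load('wrist16.npz');P=wcloud(f);hsv=cv2.cvtColor(f['p'],cv2.COLOR_RGB2HSV)
D=P[...,:2]-AX;a=D@M_;b=D@L_
M=(a>-.06)&(a<.12)&(abs(b)<.05)&(P[...,2]>.03)&(P[...,2]<.13)
```

```text
28.7167 [0.4521 0.3699 0.285 ] yaw -130.09 [ 55.2  15.7   0.2   0.  -74.1 -95.3] [ 0.  -0.4 -0.5] 0.0052997718199337745
```

Both balls are out of the wheel. Before drawing the tray out I'll check the room around its plate.

Run:
```python
from h import *
Z=[wcloud(np.load('wrist10.npz')),wcloud(np.load('wrist2.npz')),cloud('scene',np.load('scene4.npz')['d']),cloud('side',np.load('side4.npz')['d'])]
A=np.concatenate([z.reshape(-1,3) for z in Z]);A=A[(A[:,2]>.005)&(A[:,2]<.26)]
ys=np.arange(-.06,.17,.02);print([round(y,2) for y in ys])
for x in list(np.arange(.34,.44,.02))+list(np.arange(.50,.62,.02)):
    print(round(x,2),[int(1000*A[(abs(A[:,0]-x)<.01)&(abs(A[:,1]-y)<.01)][:,2].max(initial=0)) for y in ys])
```

```text
[np.float64(-0.06), np.float64(-0.04), np.float64(-0.02), np.float64(0.0), np.float64(0.02), np.float64(0.04), np.float64(0.06), np.float64(0.08), np.float64(0.1), np.float64(0.12), np.float64(0.14), np.float64(0.16)]
0.34 [87, 102, 48, 50, 49, 48, 47, 8, 7, 10, 7, 8]
0.36 [108, 138, 136, 49, 32, 48, 48, 8, 9, 8, 8, 8]
0.38 [77, 136, 117, 49, 49, 50, 47, 10, 9, 7, 8, 8]
0.4 [0, 0, 0, 0, 47, 47, 34, 6, 30, 32, 29, 141]
0.42 [0, 19, 22, 0, 0, 23, 42, 43, 43, 96, 126, 162]
0.5 [38, 31, 23, 25, 24, 24, 96, 96, 32, 97, 91, 168]
0.52 [33, 24, 24, 24, 24, 24, 31, 43, 43, 96, 97, 143]
0.54 [54, 53, 55, 0, 17, 5, 42, 43, 43, 98, 228, 170]
0.56 [57, 58, 57, 56, 0, 0, 7, 7, 104, 133, 230, 226]
0.58 [57, 59, 58, 57, 0, 5, 5, 168, 157, 94, 141, 227]
0.6 [58, 57, 57, 55, 59, 59, 89, 118, 117, 100, 109, 103]
```

The camera hand is free of obstacles only lengthwise along the runway. So I'll open wide, place the inner finger in the gap behind the plate with the hand sitting well outward, and pull the tray out with that finger.

Request:
{"op": "drive_tool", "data": {
  "rows": [
    {"tx": 0,"ty": 0,"tz": -1,"ax": 0,"ay": 0,"az": 0.12,"claw": 0},
    {"tx": 0,"ty": 0,"tz": -1,"ax": 0,"ay": 0,"az": 0.12,"claw": 0},
    {"tx": 0,"ty": 0,"tz": 0,"ax": 0,"ay": 0,"az": 0.12,"claw": 0},
    {"tx": 0,"ty": 0,"tz": 0,"ax": 0,"ay": 0,"az": 0.12,"claw": 0},
    {"tx": 0,"ty": 0,"tz": 0,"ax": 0,"ay": 0,"az": 0.12,"claw": 0},
    {"tx": 0,"ty": 0,"tz": 0,"ax": 0,"ay": 0,"az": 0.12,"claw": 0},
    {"tx": 0,"ty": 0,"tz": 0,"ax": 0,"ay": 0,"az": 0.07,"claw": 0},
    {"tx": 0,"ty": -3.7,"tz": 0,"ax": 0,"ay": 0,"az": 0,"claw": 0},
    {"tx": 0,"ty": -3.7,"tz": 0,"ax": 0,"ay": 0,"az": 0,"claw": 0},
    {"tx": 0,"ty": -3.7,"tz": 0,"ax": 0,"ay": 0,"az": 0,"claw": 0}
  ]
}}

```text
time_s: 29.55
tcp_pos: [0.4598, 0.2574, 0.3003]
ee_rot: [[-0.997, -0.083, -0.002], [-0.083, 0.997, -0.002], [0.002, -0.001, -1.0]]
wrist_force: [0.4, 0.7, 0.7]
gripper_width: 0.005
gripper_force: 0.0
```

Request:
{"op": "drive_tool", "data": {
  "rows": [
    {"tx": 0,"ty": -3.7,"tz": 0,"ax": 0,"ay": 0,"az": 0,"claw": 8.7},
    {"tx": 0,"ty": -3.7,"tz": 0,"ax": 0,"ay": 0,"az": 0,"claw": 8.7},
    {"tx": 0,"ty": -3.7,"tz": 0,"ax": 0,"ay": 0,"az": 0,"claw": 8.7},
    {"tx": 0,"ty": -3.7,"tz": 0,"ax": 0,"ay": 0,"az": 0,"claw": 8.7},
    {"tx": 0,"ty": -3.7,"tz": 0,"ax": 0,"ay": 0,"az": 0,"claw": 8.7},
    {"tx": 0.15,"ty": -4,"tz": 0,"ax": 0,"ay": 0,"az": 0,"claw": 8.7},
    {"tx": 0,"ty": 0,"tz": 4,"ax": 0,"ay": 0,"az": 0,"claw": 8.7},
    {"tx": 0,"ty": 0,"tz": 4,"ax": 0,"ay": 0,"az": 0,"claw": 8.7},
    {"tx": 0,"ty": 0,"tz": 0,"ax": 0,"ay": 0,"az": 0,"claw": 8.7},
    {"tx": 0,"ty": 0,"tz": 0,"ax": 0,"ay": 0,"az": 0,"claw": 8.7}
  ]
}}

```text
time_s: 30.38
tcp_pos: [0.476, 0.0333, 0.2204]
ee_rot: [[-0.997, -0.081, -0.005], [-0.081, 0.997, -0.003], [0.005, -0.002, -1.0]]
wrist_force: [0.3, 1.2, 1.0]
gripper_width: 0.678
gripper_force: 0.0
```

Run:
```python
from h import *
snap('17');plate(17)
f=np.load('wrist17.npz');cv2.imwrite('pics/c17.png',cv2.resize(f['p'][60:420],None,fx=1.2,fy=1.2)[...,::-1])
```

```text
30.4333 [0.4779 0.0343 0.2227] yaw -175.27 [ 2.360e+01  7.700e+00 -1.930e+01  1.000e-01 -6.300e+01 -1.089e+02] [0.5 0.4 0.7] 0.7238400898639031
tcp a,b 0.20311157948713515 -0.0036887034074940973
plate [351 205  12  48 551] b [-18.    0.5  20.6] a [164.2 169.3 173.8] ((169.0255126953125, 1.3364276885986328), (9.369218826293945, 39.777000427246094), 1.324118733406067)
```

View pics/c17.png

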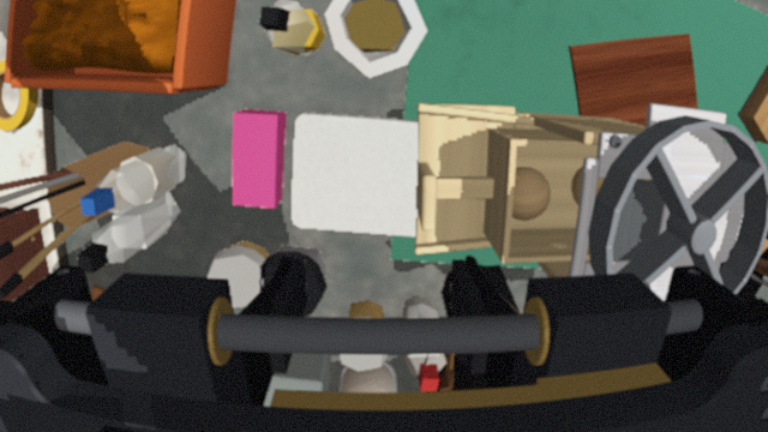

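Both balls lie in the tray, at crop (530,193) and (585,185), the wheel is empty, and the tray is home. Going down and pulling out.

Request:
{"op": "drive_tool", "data": {
  "rows": [
    {"tx": -0.5,"ty": 0,"tz": 0,"ax": 0,"ay": 0,"az": 0,"claw": 8.7},
    {"tx": 0,"ty": 0,"tz": 2,"ax": 0,"ay": 0,"az": 0,"claw": 8.7},
    {"tx": 0,"ty": 0,"tz": 2,"ax": 0,"ay": 0,"az": 0,"claw": 8.7},
    {"tx": 0,"ty": 0,"tz": 2,"ax": 0,"ay": 0,"az": 0,"claw": 8.7},
    {"tx": 0,"ty": 0,"tz": 2,"ax": 0,"ay": 0,"az": 0,"claw": 8.7},
    {"tx": 0,"ty": 0,"tz": 2,"ax": 0,"ay": 0,"az": 0,"claw": 8.7},
    {"tx": 0,"ty": 0,"tz": 0,"ax": 0,"ay": 0,"az": 0,"claw": 8.7}
  ]
}}

```text
time_s: 31.02
tcp_pos: [0.4818, 0.0353, 0.1205]
ee_rot: [[-0.997, -0.082, -0.003], [-0.082, 0.997, -0.001], [0.003, -0.0, -1.0]]
wrist_force: [-0.8, -0.4, 0.5]
gripper_width: 0.998
gripper_force: 0.0
```

Run:
```python
from h import *
snap('18');plate(18)
```

```text
31.0667 [0.4829 0.0354 0.1222] yaw -175.24 [  23.5   14.4  -27.     0.   -48.6 -108.7] [0.6 0.6 1. ] 1.0002145382676095
tcp a,b 0.20170479841773747 0.0022122769650776627
plate [ 363  233   21   68 1167] b [-18.4  -0.3  19.7] a [164.1 169.4 174. ] ((168.8941650390625, 0.9857501983642578), (10.360918998718262, 39.60750198364258), 0.6932222247123718)
```

Request:
{"op": "drive_tool", "data": {
  "rows": [
    {"tx": 0,"ty": 0,"tz": 3,"ax": 0,"ay": 0,"az": 0,"claw": 8.7},
    {"tx": 0,"ty": 0,"tz": 2.4,"ax": 0,"ay": 0,"az": 0,"claw": 8.7},
    {"tx": 0,"ty": 0,"tz": 0,"ax": 0,"ay": 0,"az": 0,"claw": 8.7},
    {"tx": 0,"ty": -0.5,"tz": 0,"ax": 0,"ay": 0,"az": 0,"claw": 8.7},
    {"tx": 0,"ty": -0.5,"tz": 0,"ax": 0,"ay": 0,"az": 0,"claw": 8.7},
    {"tx": 0,"ty": -0.5,"tz": 0,"ax": 0,"ay": 0,"az": 0,"claw": 8.7}
  ]
}}

```text
time_s: 31.57
tcp_pos: [0.4852, 0.0203, 0.07]
ee_rot: [[-0.997, -0.082, 0.005], [-0.082, 0.997, 0.002], [-0.005, 0.001, -1.0]]
wrist_force: [-1.0, 2.6, 0.1]
gripper_width: 0.998
gripper_force: 1.3
```

Request:
{"op": "drive_tool", "data": {
  "rows": [
    {"tx": 0,"ty": -0.6,"tz": 0,"ax": 0,"ay": 0,"az": 0,"claw": 8.7},
    {"tx": 0,"ty": -0.7,"tz": 0,"ax": 0,"ay": 0,"az": 0,"claw": 8.7},
    {"tx": 0,"ty": -0.8,"tz": 0,"ax": 0,"ay": 0,"az": 0,"claw": 8.7},
    {"tx": 0,"ty": -0.8,"tz": 0,"ax": 0,"ay": 0,"az": 0,"claw": 8.7},
    {"tx": 0,"ty": -0.7,"tz": 0,"ax": 0,"ay": 0,"az": 0,"claw": 8.7},
    {"tx": 0,"ty": -0.5,"tz": 0,"ax": 0,"ay": 0,"az": 0,"claw": 8.7},
    {"tx": 0,"ty": -0.3,"tz": 0,"ax": 0,"ay": 0,"az": 0,"claw": 8.7},
    {"tx": 0,"ty": 0,"tz": 0,"ax": 0,"ay": 0,"az": 0,"claw": 8.7}
  ]
}}

```text
time_s: 32.23
tcp_pos: [0.4868, -0.0248, 0.0678]
ee_rot: [[-0.997, -0.081, -0.001], [-0.081, 0.997, -0.0], [0.001, -0.0, -1.0]]
wrist_force: [-0.7, 2.0, 0.6]
gripper_width: 1.001
gripper_force: 1.1
```

Run:
```python
from h import *
snap('19');plate(19)
```

```text
32.2833 [ 0.4868 -0.0245  0.0678] yaw -175.35 [  16.3   19.2  -30.1    0.   -40.7 -101.6] [0.3 2.2 1.8] 0.999320135363942
tcp a,b 0.26200980985615124 0.0019996857465364344
plate [514 233  23  56 677] b [-34.8 -22.7  -9.8] a [164.3 167.9 169.4] ((166.65858459472656, -21.648590087890625), (26.516572952270508, 5.842283248901367), 89.7388916015625)
plate [ 390  266   27   58 1243] b [-20.4  -8.3   5.3] a [218.8 224.3 228.7] ((223.45985412597656, -7.157655715942383), (27.30345344543457, 10.654576301574707), 89.75153350830078)
```

Request:
{"op": "drive_tool", "data": {
  "rows": [
    {"tx": 0,"ty": 1.8,"tz": 0,"ax": 0,"ay": 0,"az": 0,"claw": 6},
    {"tx": 0,"ty": 2.05,"tz": 0,"ax": 0,"ay": 0,"az": 0,"claw": 4},
    {"tx": 0,"ty": 0,"tz": 0,"ax": 0,"ay": 0,"az": 0,"claw": 2},
    {"tx": 0,"ty": 0,"tz": 0,"ax": 0,"ay": 0,"az": 0,"claw": 0},
    {"tx": 0,"ty": 0,"tz": 0,"ax": 0,"ay": 0,"az": 0,"claw": 0},
    {"tx": 0,"ty": 0,"tz": 0,"ax": 0,"ay": 0,"az": 0,"claw": 0},
    {"tx": 0,"ty": 0,"tz": 0,"ax": 0,"ay": 0,"az": 0,"claw": 0},
    {"tx": 0,"ty": 0,"tz": 0,"ax": 0,"ay": 0,"az": 0,"claw": 0},
    {"tx": 0,"ty": 0,"tz": 0,"ax": 0,"ay": 0,"az": 0,"claw": 0},
    {"tx": 0,"ty": 0,"tz": 0,"ax": 0,"ay": 0,"az": 0,"claw": 0}
  ]
}}

```text
time_s: 33.12
tcp_pos: [0.4838, 0.0141, 0.0678]
ee_rot: [[-0.997, -0.081, -0.0], [-0.081, 0.997, -0.0], [0.0, -0.0, -1.0]]
wrist_force: [-0.6, -0.8, 0.1]
gripper_width: 0.33
gripper_force: 0.0
```

Request:
{"op": "drive_tool", "data": {
  "rows": [
    {"tx": 0,"ty": 0,"tz": 0,"ax": 0,"ay": 0,"az": 0,"claw": 0},
    {"tx": 0,"ty": 0,"tz": 0,"ax": 0,"ay": 0,"az": 0,"claw": 0},
    {"tx": 0,"ty": -0.7,"tz": 0,"ax": 0,"ay": 0,"az": 0,"claw": 0},
    {"tx": 0,"ty": -1,"tz": 0,"ax": 0,"ay": 0,"az": 0,"claw": 0},
    {"tx": 0,"ty": -1.3,"tz": 0,"ax": 0,"ay": 0,"az": 0,"claw": 0},
    {"tx": 0,"ty": -1.2,"tz": -0.1,"ax": 0,"ay": 0,"az": 0,"claw": 0},
    {"tx": 0,"ty": -0.8,"tz": -0.2,"ax": 0,"ay": 0,"az": 0,"claw": 0},
    {"tx": 0,"ty": 0,"tz": 0,"ax": 0,"ay": 0,"az": 0,"claw": 0}
  ]
}}

```text
time_s: 33.78
tcp_pos: [0.4871, -0.0374, 0.0705]
ee_rot: [[-0.997, -0.079, -0.002], [-0.079, 0.997, -0.001], [0.002, -0.001, -1.0]]
wrist_force: [0.5, 0.0, -4.0]
gripper_width: 0.11
gripper_force: 30.1
```

The plate is gripped. Now I'll lift the tray, carry it over, and turn it.

Request:
{"op": "drive_tool", "data": {
  "rows": [
    {"tx": 0,"ty": 0,"tz": -1,"ax": 0,"ay": 0,"az": 0,"claw": 0},
    {"tx": 0,"ty": 0,"tz": -2,"ax": 0,"ay": 0,"az": 0,"claw": 0},
    {"tx": 0,"ty": 0,"tz": -3,"ax": 0,"ay": 0,"az": 0,"claw": 0},
    {"tx": 0,"ty": 0,"tz": -3,"ax": 0,"ay": 0,"az": 0,"claw": 0},
    {"tx": 0,"ty": 0,"tz": -3,"ax": 0,"ay": 0,"az": 0,"claw": 0},
    {"tx": 0,"ty": 0,"tz": -3,"ax": 0,"ay": 0,"az": 0,"claw": 0},
    {"tx": 0,"ty": 0,"tz": -3,"ax": 0,"ay": 0,"az": 0,"claw": 0},
    {"tx": 0,"ty": 0,"tz": -3,"ax": 0,"ay": 0,"az": 0,"claw": 0},
    {"tx": 0,"ty": 0,"tz": -2,"ax": 0,"ay": 0,"az": 0,"claw": 0},
    {"tx": 0,"ty": 0,"tz": -1,"ax": 0,"ay": 0,"az": 0,"claw": 0}
  ]
}}

```text
time_s: 34.62
tcp_pos: [0.4884, -0.0356, 0.3135]
ee_rot: [[-0.997, -0.082, 0.004], [-0.082, 0.997, 0.0], [-0.004, -0.0, -1.0]]
wrist_force: [0.8, 0.3, -3.8]
gripper_width: 0.112
gripper_force: 30.1
```

Request:
{"op": "drive_tool", "data": {
  "rows": [
    {"tx": -1.2,"ty": -0.7,"tz": 0,"ax": 0,"ay": 0,"az": 0,"claw": 0},
    {"tx": -2.2,"ty": -1.3,"tz": 0,"ax": 0,"ay": 0,"az": 0,"claw": 0},
    {"tx": -2.7,"ty": -1.5,"tz": 0,"ax": 0,"ay": 0,"az": 0,"claw": 0},
    {"tx": -2.5,"ty": -1.4,"tz": 0,"ax": 0,"ay": 0,"az": 0,"claw": 0},
    {"tx": -1.5,"ty": -0.8,"tz": 0,"ax": 0,"ay": 0,"az": 0,"claw": 0},
    {"tx": -0.7,"ty": -0.4,"tz": 0,"ax": 0,"ay": 0,"az": 0,"claw": 0},
    {"tx": 0,"ty": 0,"tz": 0,"ax": 0,"ay": 0,"az": -0.04,"claw": 0},
    {"tx": 0,"ty": 0,"tz": 0,"ax": 0,"ay": 0,"az": -0.08,"claw": 0},
    {"tx": 0,"ty": 0,"tz": 0,"ax": 0,"ay": 0,"az": -0.12,"claw": 0},
    {"tx": 0,"ty": 0,"tz": 0,"ax": 0,"ay": 0,"az": -0.12,"claw": 0}
  ]
}}

```text
time_s: 35.45
tcp_pos: [0.5995, -0.0871, 0.3094]
ee_rot: [[-0.901, -0.433, -0.003], [-0.433, 0.901, 0.0], [0.003, 0.002, -1.0]]
wrist_force: [-0.3, 0.3, -3.5]
gripper_width: 0.109
gripper_force: 30.1
```

Run:
```python
from h import *
snap('20',('wrist','scene'))
```

```text
35.55 [ 0.5997 -0.0871  0.3097] yaw -154.7 [  7.   17.7   6.4  -0.  -78.8 -71.7] [ 0.5  0.3 -3.4] 0.11085709456599296
```

Request:
{"op": "drive_tool", "data": {
  "rows": [
    {"tx": 0,"ty": 0,"tz": 0,"ax": 0,"ay": 0,"az": -0.12,"claw": 0},
    {"tx": 0,"ty": 0,"tz": 0,"ax": 0,"ay": 0,"az": -0.12,"claw": 0},
    {"tx": 0,"ty": 0,"tz": 0,"ax": 0,"ay": 0,"az": -0.12,"claw": 0},
    {"tx": 0,"ty": 0,"tz": 0,"ax": 0,"ay": 0,"az": -0.12,"claw": 0},
    {"tx": 0,"ty": 0,"tz": 0,"ax": 0,"ay": 0,"az": -0.12,"claw": 0},
    {"tx": 0,"ty": 0,"tz": 0,"ax": 0,"ay": 0,"az": -0.12,"claw": 0},
    {"tx": 0,"ty": 0,"tz": 0,"ax": 0,"ay": 0,"az": -0.12,"claw": 0},
    {"tx": 0,"ty": 0,"tz": 0,"ax": 0,"ay": 0,"az": -0.12,"claw": 0},
    {"tx": 0,"ty": 0,"tz": 0,"ax": 0,"ay": 0,"az": -0.12,"claw": 0},
    {"tx": 0,"ty": 0,"tz": 0,"ax": 0,"ay": 0,"az": -0.12,"claw": 0}
  ]
}}

```text
time_s: 36.38
tcp_pos: [0.6002, -0.0869, 0.3103]
ee_rot: [[0.073, -0.997, -0.0], [-0.997, -0.073, 0.001], [-0.001, -0.0, -1.0]]
wrist_force: [-0.3, -0.7, -3.3]
gripper_width: 0.113
gripper_force: 30.1
```

Request:
{"op": "drive_tool", "data": {
  "rows": [
    {"tx": 0,"ty": 0,"tz": 0,"ax": 0,"ay": 0,"az": -0.12,"claw": 0},
    {"tx": 0,"ty": 0,"tz": 0,"ax": 0,"ay": 0,"az": -0.12,"claw": 0},
    {"tx": 0,"ty": 0,"tz": 0,"ax": 0,"ay": 0,"az": -0.12,"claw": 0},
    {"tx": 0,"ty": 0,"tz": 0,"ax": 0,"ay": 0,"az": -0.12,"claw": 0},
    {"tx": 0,"ty": 0,"tz": 0,"ax": 0,"ay": 0,"az": -0.12,"claw": 0},
    {"tx": 0,"ty": 0,"tz": 0,"ax": 0,"ay": 0,"az": -0.12,"claw": 0},
    {"tx": 0,"ty": 0,"tz": 0,"ax": 0,"ay": 0,"az": -0.12,"claw": 0},
    {"tx": 0,"ty": 0,"tz": 0,"ax": 0,"ay": 0,"az": -0.12,"claw": 0},
    {"tx": 0,"ty": 0,"tz": 0,"ax": 0,"ay": 0,"az": -0.12,"claw": 0},
    {"tx": 0,"ty": 0,"tz": 0,"ax": 0,"ay": 0,"az": -0.12,"claw": 0}
  ]
}}

```text
time_s: 37.22
tcp_pos: [0.5999, -0.0867, 0.31]
ee_rot: [[0.956, -0.293, -0.001], [-0.293, -0.956, 0.002], [-0.002, -0.001, -1.0]]
wrist_force: [-0.0, 0.1, -3.0]
gripper_width: 0.112
gripper_force: 30.1
```

Request:
{"op": "drive_tool", "data": {
  "rows": [
    {"tx": 0,"ty": 0,"tz": 0,"ax": 0,"ay": 0,"az": -0.12,"claw": 0},
    {"tx": 0,"ty": 0,"tz": 0,"ax": 0,"ay": 0,"az": -0.12,"claw": 0},
    {"tx": 0,"ty": 0,"tz": 0,"ax": 0,"ay": 0,"az": -0.12,"claw": 0},
    {"tx": 0,"ty": 0,"tz": 0,"ax": 0,"ay": 0,"az": -0.12,"claw": 0},
    {"tx": 0,"ty": 0,"tz": 0,"ax": 0,"ay": 0,"az": -0.12,"claw": 0},
    {"tx": 0,"ty": 0,"tz": 0,"ax": 0,"ay": 0,"az": -0.12,"claw": 0},
    {"tx": 0,"ty": 0,"tz": 0,"ax": 0,"ay": 0,"az": -0.12,"claw": 0},
    {"tx": 0,"ty": 0,"tz": 0,"ax": 0,"ay": 0,"az": -0.11,"claw": 0},
    {"tx": 0,"ty": 0,"tz": 0,"ax": 0,"ay": 0,"az": -0.08,"claw": 0},
    {"tx": 0,"ty": 0,"tz": 0,"ax": 0,"ay": 0,"az": -0.04,"claw": 0}
  ]
}}

```text
time_s: 38.05
tcp_pos: [0.5994, -0.0867, 0.3097]
ee_rot: [[0.718, 0.696, -0.003], [0.696, -0.718, 0.002], [-0.001, -0.003, -1.0]]
wrist_force: [0.2, -0.1, -3.5]
gripper_width: 0.109
gripper_force: 30.1
```

Run:
```python
from h import *
snap('21',('wrist','scene'))
cv2.imwrite('pics/c21.png',np.hstack([cv2.resize(np.load('wrist21.npz')['p'],(400,300)),cv2.resize(np.load('scene21.npz')['p'][150:450,240:640],(400,300))])[...,::-1])
s=sense();th=np.radians(140);g=np.array([.712,-.218])+.113*np.array([np.cos(th),np.sin(th)]);print(g,(g-s['tcp_pos'][:2])@np.array(s['ee_rot'])[:2,:2]*100)
```

```text
38.15 [ 0.5995 -0.0869  0.3098] yaw 43.95 [ 7.00e+00  1.77e+01  6.40e+00 -1.00e-01 -7.89e+01  1.27e+02] [ 0.1 -0.7 -3.7] 0.11343023369903893
[ 0.62543698 -0.145365  ] [-2.18790099  6.01216721]
```

View pics/c21.png

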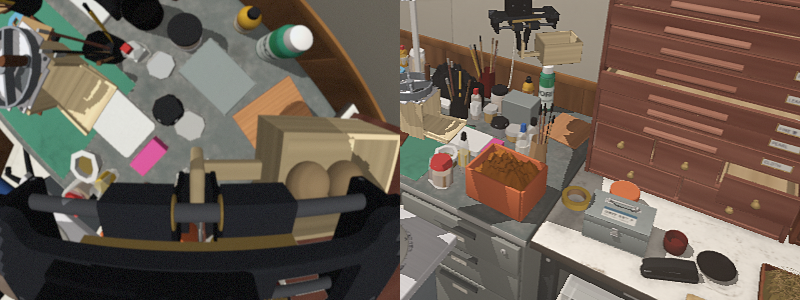

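Tray with both balls is held level. I'll check the grey box's corner against the planned plate position before lowering.

Run:
```python
from h import *
for n in('wrist2','wrist3','wrist21'):
    f=np.load(n+'.npz');P=wcloud(f)
    M=(abs(P[...,2]-.093)<.006)&(P[...,0]>.6)&(P[...,0]<.78)&(P[...,1]>-.16)&(P[...,1]<.06)
    k=cv2.connectedComponentsWithStats(M.astype(np.uint8));j=1+np.argmax(k[2][1:,4]);q=P[k[1]==j][:,:2]*1000
    print(n,len(q),cv2.approxPolyDP(cv2.convexHull(q.astype(np.float32)),5,True)[:,0].round(0).tolist())
f=np.load('wrist21.npz');P=wcloud(f)
for z0,z1 in((.035,.05),(.12,.16)):
    M=(P[...,2]>z0)&(P[...,2]<z1)&(P[...,0]>.5)&(P[...,0]<.66)&(P[...,1]>-.22)&(P[...,1]<-.03)
    k=cv2.connectedComponentsWithStats(M.astype(np.uint8))
    for j in range(1,k[0]):
        if k[2][j,4]>60:
            q=P[k[1]==j][:,:2]*1000;print(z0,k[2][j,4],cv2.minEnclosingCircle(q.astype(np.float32)))
```

```text
wrist2 6422 [[717.0, -109.0], [718.0, -1.0], [641.0, -3.0], [644.0, -111.0]]
wrist3 2261 [[718.0, -109.0], [718.0, -88.0], [661.0, -67.0], [667.0, -101.0], [698.0, -111.0]]
wrist21 8028 [[716.0, -110.0], [719.0, -3.0], [645.0, -1.0], [641.0, -108.0]]
0.035 1808 ((588.1978759765625, -72.34642028808594), 44.08852005004883)
0.035 186 ((504.9916687011719, -69.71365356445312), 18.8316650390625)
```

Request:
{"op": "drive_tool", "data": {
  "rows": [
    {"tx": 0,"ty": 0,"tz": 0,"ax": 0,"ay": 0,"az": -0.055,"claw": 0},
    {"tx": 0,"ty": 0,"tz": 0,"ax": 0,"ay": 0,"az": -0.05,"claw": 0},
    {"tx": -0.6,"ty": 1.2,"tz": 0,"ax": 0,"ay": 0,"az": 0,"claw": 0},
    {"tx": -1.2,"ty": 2.4,"tz": 0,"ax": 0,"ay": 0,"az": 0,"claw": 0},
    {"tx": -1.0,"ty": 2.1,"tz": 0,"ax": 0,"ay": 0,"az": 0,"claw": 0},
    {"tx": 0,"ty": 0,"tz": 1.5,"ax": 0,"ay": 0,"az": 0,"claw": 0},
    {"tx": 0,"ty": 0,"tz": 3,"ax": 0,"ay": 0,"az": 0,"claw": 0},
    {"tx": 0,"ty": 0,"tz": 3,"ax": 0,"ay": 0,"az": 0,"claw": 0},
    {"tx": 0,"ty": 0,"tz": 3,"ax": 0,"ay": 0,"az": 0,"claw": 0},
    {"tx": 0,"ty": 0,"tz": 3,"ax": 0,"ay": 0,"az": 0,"claw": 0}
  ]
}}

```text
time_s: 38.98
tcp_pos: [0.6256, -0.1461, 0.1741]
ee_rot: [[0.644, 0.765, -0.001], [0.765, -0.644, 0.0], [-0.001, -0.001, -1.0]]
wrist_force: [0.1, 0.7, -4.4]
gripper_width: 0.114
gripper_force: 30.1
```

Request:
{"op": "drive_tool", "data": {
  "rows": [
    {"tx": 0,"ty": 0,"tz": 3,"ax": 0,"ay": 0,"az": 0,"claw": 0},
    {"tx": 0,"ty": 0,"tz": 3,"ax": 0,"ay": 0,"az": 0,"claw": 0},
    {"tx": 0,"ty": 0,"tz": 2.5,"ax": 0,"ay": 0,"az": 0,"claw": 0},
    {"tx": 0,"ty": 0,"tz": 1,"ax": 0,"ay": 0,"az": 0,"claw": 0},
    {"tx": 0,"ty": 0,"tz": 0,"ax": 0,"ay": 0,"az": 0,"claw": 0},
    {"tx": 0,"ty": 0,"tz": 0,"ax": 0,"ay": 0,"az": 0,"claw": 0}
  ]
}}

```text
time_s: 39.48
tcp_pos: [0.6269, -0.146, 0.0812]
ee_rot: [[0.642, 0.767, 0.0], [0.767, -0.642, -0.001], [-0.0, 0.001, -1.0]]
wrist_force: [-0.2, -0.6, -2.7]
gripper_width: 0.11
gripper_force: 30.0
```

Run:
```python
from h import *
snap('22',('wrist',))
s=sense();y=np.arctan2(s['ee_rot'][1][0],s['ee_rot'][0][0]);th=y+np.radians(90.1);g=np.array([.712,-.218])+.113*np.array([np.cos(th),np.sin(th)]);print(g,(g-s['tcp_pos'][:2])@np.array(s['ee_rot'])[:2,:2]*100)
```

```text
39.5333 [ 0.6279 -0.1459  0.0826] yaw 50.12 [ 1.300e+00  3.080e+01 -6.800e+00  1.000e-01 -5.230e+01  1.388e+02] [-0.6 -0.1 -3.3] 0.11552972909089632
[ 0.62516417 -0.14569137] [-0.15748306 -0.22162549]
```

Request:
{"op": "drive_tool", "data": {
  "rows": [
    {"tx": -0.15,"ty": -0.15,"tz": 1.2,"ax": 0,"ay": 0,"az": 0,"claw": 0},
    {"tx": 0,"ty": 0,"tz": 1.2,"ax": 0,"ay": 0,"az": 0,"claw": 0},
    {"tx": 0,"ty": 0,"tz": 0.5,"ax": 0,"ay": 0,"az": 0,"claw": 0},
    {"tx": 0,"ty": 0,"tz": 0.2,"ax": 0,"ay": 0,"az": 0,"claw": 0},
    {"tx": 0,"ty": 0,"tz": 0,"ax": 0,"ay": 0,"az": 0,"claw": 0},
    {"tx": 0,"ty": 0,"tz": 0,"ax": 0,"ay": 0,"az": 0,"claw": 0}
  ]
}}

```text
time_s: 40.03
tcp_pos: [0.6247, -0.1458, 0.0504]
ee_rot: [[0.641, 0.768, 0.001], [0.768, -0.641, -0.0], [0.0, 0.001, -1.0]]
wrist_force: [0.4, 0.4, -4.0]
gripper_width: 0.109
gripper_force: 30.1
```

Request:
{"op": "drive_tool", "data": {
  "rows": [
    {"tx": 0,"ty": 0,"tz": 0.15,"ax": 0,"ay": 0,"az": 0,"claw": 0},
    {"tx": 0,"ty": 0,"tz": 0.15,"ax": 0,"ay": 0,"az": 0,"claw": 0},
    {"tx": 0,"ty": 0,"tz": 0,"ax": 0,"ay": 0,"az": 0,"claw": 0},
    {"tx": 0,"ty": 0,"tz": 0,"ax": 0,"ay": 0,"az": 0,"claw": 0}
  ]
}}

```text
time_s: 40.37
tcp_pos: [0.6251, -0.1457, 0.048]
ee_rot: [[0.64, 0.768, 0.002], [0.768, -0.64, -0.0], [0.001, 0.002, -1.0]]
wrist_force: [-0.4, 1.6, 1.8]
gripper_width: 0.111
gripper_force: 30.0
```

It has touched down, so I'll release and rise.

Request:
{"op": "drive_tool", "data": {
  "rows": [
    {"tx": 0,"ty": 0,"tz": 0,"ax": 0,"ay": 0,"az": 0,"claw": 2.6},
    {"tx": 0,"ty": 0,"tz": 0,"ax": 0,"ay": 0,"az": 0,"claw": 2.6},
    {"tx": 0,"ty": 0,"tz": 0,"ax": 0,"ay": 0,"az": 0,"claw": 2.6},
    {"tx": 0,"ty": 0,"tz": -1,"ax": 0,"ay": 0,"az": 0,"claw": 2.6},
    {"tx": 0,"ty": 0,"tz": -2,"ax": 0,"ay": 0,"az": 0,"claw": 2.6},
    {"tx": 0,"ty": 0,"tz": -3,"ax": 0,"ay": 0,"az": 0,"claw": 2.6},
    {"tx": 0,"ty": 0,"tz": -4,"ax": 0,"ay": 0,"az": 0,"claw": 2.6},
    {"tx": 0,"ty": 0,"tz": -4,"ax": 0,"ay": 0,"az": 0,"claw": 2.6},
    {"tx": 0,"ty": 0,"tz": -4,"ax": 0,"ay": 0,"az": 0,"claw": 2.6},
    {"tx": 0,"ty": 0,"tz": -4,"ax": 0,"ay": 0,"az": 0,"claw": 2.6}
  ]
}}

```text
time_s: 41.2
tcp_pos: [0.6239, -0.1458, 0.2701]
ee_rot: [[0.641, 0.768, 0.002], [0.768, -0.641, -0.0], [0.001, 0.001, -1.0]]
wrist_force: [1.2, -0.5, -0.6]
gripper_width: 0.298
gripper_force: 0.0
```

Request:
{"op": "drive_tool", "data": {
  "rows": [
    {"tx": -1,"ty": -3,"tz": -2,"ax": 0,"ay": 0,"az": 0.12,"claw": 2.6},
    {"tx": -1,"ty": -3,"tz": -1,"ax": 0,"ay": 0,"az": 0.12,"claw": 2.6},
    {"tx": -1,"ty": -2,"tz": 0,"ax": 0,"ay": 0,"az": 0.12,"claw": 2.6},
    {"tx": 0,"ty": 0,"tz": 0,"ax": 0,"ay": 0,"az": 0.12,"claw": 2.6},
    {"tx": 0,"ty": 0,"tz": 0,"ax": 0,"ay": 0,"az": 0.12,"claw": 2.6},
    {"tx": 0,"ty": 0,"tz": 0,"ax": 0,"ay": 0,"az": 0.12,"claw": 2.6},
    {"tx": 0,"ty": 0,"tz": 0,"ax": 0,"ay": 0,"az": 0.12,"claw": 2.6},
    {"tx": 0,"ty": 0,"tz": 0,"ax": 0,"ay": 0,"az": 0.12,"claw": 2.6},
    {"tx": 0,"ty": 0,"tz": 0,"ax": 0,"ay": 0,"az": 0,"claw": 2.6}
  ]
}}

```text
time_s: 41.95
tcp_pos: [0.547, -0.1091, 0.2979]
ee_rot: [[0.996, -0.087, 0.001], [-0.087, -0.996, -0.0], [0.001, 0.0, -1.0]]
wrist_force: [-0.1, -0.7, 0.1]
gripper_width: 0.299
gripper_force: 0.0
```

Run:
```python
from h import *
snap('23')
f=np.load('wrist23.npz');W=wcloud(f);hsv=cv2.cvtColor(f['p'],cv2.COLOR_RGB2HSV)
m=(np.abs(W[...,2]-.074)<.004)&(W[...,0]>.57)&(W[...,1]<-.09)&(W[...,1]>-.32)&(hsv[...,2]>100)&(hsv[...,1]>40)
n,l,st,c=cv2.connectedComponentsWithStats(m.astype(np.uint8))
for i in range(1,n):
    if st[i,4]>60:
        q=W[l==i];print(st[i],cv2.minAreaRect((q[:,:2]*1000).astype(np.float32)),q[:,2].mean())
cv2.imwrite('pics/w23.png',f['p'][...,::-1])
```

```text
42.0 [ 0.547  -0.1091  0.2977] yaw -4.72 [  5.4  12.9  -1.8   0.  -75.2  79.9] [ 0.1 -0.4 -0.4] 0.3014545235256234
[ 337    0  128  105 1303] ((713.946533203125, -215.22901916503906), (90.96443939208984, 117.5020751953125), 50.349857330322266) 0.07470314905900347
[324 108  35  27 360] ((627.2390747070312, -142.9688720703125), (40.23088073730469, 10.781015396118164), 48.83958053588867) 0.07464907151009681
```

View pics/w23.png

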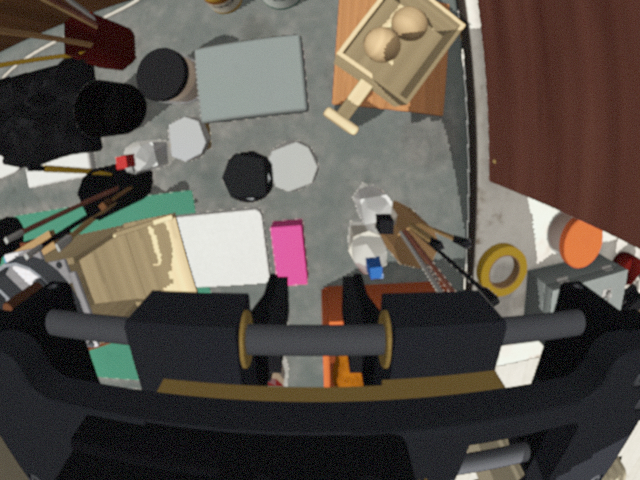

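The tray stands flat at (714,-215) mm, about 4 mm from the board's centre, with both balls in it, at (383,44) and (408,22). The bystanders are where they were. Handing in.

```bash
python3 -c "from station import *;print(finish_job())"
```

```text
the job is handed in; nothing more can be done
None
```

The job is done and handed in at about 42 s of robot time: the wheel held only two balls, both dropped into the tray, and the tray now stands flat on the brown board, about 4 mm from its centre.

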